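# Erect a gift tray and press its seal disc

### The job

First fold up the three outward-leaning side panels of the cardboard gift tray until they stand upright. Then take the sprung hand press out of its wooden stand and gently press its foot down on the round paper disc on the tray's floor: press upright, the whole foot on the disc, the spring pushed in about half way and not bottomed. Finish while still holding the press there with that light push (do not let go), the panels still standing, and without shifting the goods around.

Things in the scene. Friction and masses are not known exactly. Their poses are not given: they have to be found in the camera images.
- tray: Cardboard gift tray, fixed on a low grey base. Origin on the table under its centre; x points away from the robot (yaw within 0.25 rad) to the back wall, y to the left panel. Floor 110 (x) by 150 (y) mm, its upper face 14 mm up. Back wall (x = +55 mm) already stands. Panels hinge about creases 12 mm up: front at x = -55, left at y = +75, right at y = -75 mm. All walls standing reach 57 mm up.
- panel_left (a joint): Hinge on the left (tray's +y) edge of the tray's floor (rad): 0 = panel flat, 1.57 = upright, stop at 1.60; starts at 0.5 to 0.8, leaning outward. Stiff crease: it stays where it is left; about 1 N at the free edge moves it. Panel 106 mm long along the crease, 45 mm from crease to free edge, 3.6 mm thick.
- panel_right (a joint): Hinge on the right (tray's -y) edge of the tray's floor (rad): 0 = panel flat, 1.57 = upright, stop at 1.60; starts at 0.5 to 0.8, leaning outward. Stiff crease: it stays where it is left; about 1 N at the free edge moves it. Panel 106 mm long along the crease, 45 mm from crease to free edge, 3.6 mm thick.
- panel_front (a joint): Hinge on the front (tray's -x, nearest the robot) edge of the tray's floor (rad): 0 = panel flat, 1.57 = upright, stop at 1.60; starts at 0.5 to 0.8, leaning outward. Stiff crease: it stays where it is left; about 1 N at the free edge moves it. Panel 146 mm long along the crease, 45 mm from crease to free edge, 3.6 mm thick.
- panel_left_edge (a point): Middle of the free edge of the left panel, 45 mm from its crease.
- panel_right_edge (a point): Middle of the free edge of the right panel, 45 mm from its crease.
- panel_front_edge (a point): Middle of the free edge of the front panel, 45 mm from its crease.
- seal_top (a point): Centre of the upper face of the round paper seal disc, 42 mm in diameter and 2 mm thick, with a thin printed ring, lying fixed on the tray's floor at a place that varies; its upper face is 16 mm above the table.
- press: Loose hand press, 0.18 kg, 143 mm tall, upright in the stand. Origin: centre of the relaxed foot's underside, 4 mm above the table in the stand; z up its axis. From below: round foot, diameter 24 (0-10 mm), rod, barrel, diameter 28 (34-70), flange, diameter 42 (70-75, rests on the stand), wooden handle 22 mm square, sides along x and y (75-139; grip about 110 up), small cap.
- foot (a joint): How far the sprung foot is pushed up into the press (m): 0 = relaxed, 0.016 = bottomed. Spring force 1.2 N at the first touch, plus 0.3 N for each mm (3.6 N at 8 mm).
- foot_sole (a point): Centre of the underside of the press's foot; it moves with the foot.
- stand: Fixed wooden block 62 x 62 mm, 74 mm tall, with an upright 32 mm through hole in which the press hangs; origin on the table under its centre. It stands near the front of the table, at the robot's left or right.
- canister: Loose small canister with a wooden lid, 64 mm in diameter and 75 mm tall, on the other side from the stand; origin under its centre. Leave it alone.
- price_holder: Loose price card in a wooden block, 22 x 66 x 62 mm, at the right; origin under its centre. Leave it alone.
- gift_pack_side: Loose slim wrapped pack, 70 x 187 x 49 mm, at the left; origin under its centre. Leave it alone.
Not all that is in view belongs to the job. There is more than one size of the press; the job needs the smaller.

How it is judged (in metres and radians):
On the way, in this order (a step that is already met when the one before it is completed fails the run):
1. the three panels stand upright (value of joint each of panel_left, panel_right, panel_front above 1.4 rad), for 0.2 s.
2. the press is lifted out of its stand in the gripper (height (world z) of press above 0.06 m and contact force between the fingers and press above 1 N), for 0.1 s.
At the end, for the whole second after the job is handed in: All three panels above 1.40 rad; the gripper holds the press (over 1 N) with its foot on the disc: centres within 9 mm (whole foot on the disc), press within 0.12 rad of vertical, spring pushed in 3 to 13 mm of its 16, 1 to 8 N on the disc, and the press touching no part of the tray (all of step 1 and horizontal distance between foot_sole and seal_top below 0.009 m and angle between press's own z axis and vertical below 0.12 rad and value of joint foot between 0.003 and 0.013 m and contact force between press and seal between 1 and 8 N and contact force between the fingers and press above 1 N and contact force between press and tray below 0.3 N); the arm keeps its last pose, push and grip.
It fails at once if the disc is pressed hard (over 15 N) (contact force between press and seal above 15 N).
It fails at once if a bystander is shifted by more than 30 mm (distance of any of canister, price_holder, gift_pack_side from where it was at the start of the episode above 0.03 m).
It also fails if it takes over 67 s, if anything falls off the work surface, if the arm or the gripper's body presses on something with over 40 N, if the wrist force passes 120 N, or if a joint passes its speed limit or range.

### The arm

A 6-joint arm with a two-finger parallel gripper is mounted at the origin on a cart in front of the work surface, level with it; the furniture and walls round the work are solid. World frame = base frame: x ahead of the robot, y to its left, z up, the work surface at z = 0. Lengths are in m, angles in degrees, forces in N, time in s.
With the tool pointing down it reaches from about 0.4 to 0.825 m from the base axis. Payload 7 kg.
Tool frame: the origin (TCP) lies midway between the tips of the shut fingers; the grasp point (between the pads) lies r.grip_depth behind it (r.grip_depth is the distance from the TCP to the grasp point, in m); z points along the fingers, y is the direction in which the jaws open and shut (so a half turn about z gives the same grasp; the last joint's range is limited). The gripper opens to 88 mm and grips with 3 to 60 N. Pads are 19 mm wide; open, the fingers measure 130 mm over their backs; the gripper's body (78 mm by 193 mm) begins 47 mm behind the grasp point.
Start: joints at [91.221, 20.546, 0.682, 0, -70.136, -16.507], TCP at [0.178, 0.651, 0.193] pointing down, gripper open.
Joint ranges: [-176.03, 176.03], [-82.01, 121.73], [-58.28, 71.71], [-173.87, 95.51], [-174.79, -0.11], [-173.66, 173.66]. Speed limits (degrees/s): [136.94, 136.94, 172.46, 180, 180, 180].

### API

Orientations are given as [roll, pitch, yaw] about the fixed x, y, z axes, in that order (R = Rz(yaw) Ry(pitch) Rx(roll)).
In Python, from plant import r, imaging, close_job gives the robot as it stands.
- The arm moves only by the tool step_arm, never from a script. Its argument "commands" is a list of rows, each a list of 2 entries, a list of its own where there are three numbers: the shift along the tool's x, y, z in mm, then the turn about the tool's z in degrees. In form: [[[x, y, z], twist], ...]. A call has 1 to 20 rows; each row shifts and turns the commanded pose from where the row before left it, along the tool's axes as they then stand; what a row does not reach is not made up. A row lasts 1/8 s, in which the tool goes at most 62.5 mm and 10.7 degrees, less where a joint would pass 70% of its speed; a pose out of reach is approached as far as the arm can. A call with a gripper value outside its range is refused whole. "gripper" is the closure, from 0 (fully open) to 1 (shut), set as the call begins (left out, the last holds). The fingers move at their own pace and stop on an object; "grip_force" is the grip in N (left out, the last holds). Time passes only in rows, so rows that do not move let the fingers close. It gives the time, the measured TCP pose, the force and the opening at its end, in the units of the state.
- r.get_state(): the state, without advancing time (a new reading comes with each control period).
- imaging.capture(name): name is "side" or "top"; returns a dict with "img" (420x560x3 uint8, red, green, blue), "z_map" (420x560 float32, m along the optical axis (not along the pixel's ray), 0 where there is no reading), "vfov" (degrees; the focal length in pixels is half the picture's height over the tangent of half this angle, whatever the lens; pixels are square), "cx", "cy" (the principal point, pixels), "extrinsics" (4x4, takes a point from camera to world coordinates). Camera axes: x right, y down, z forward; pixel columns grow to the right and rows downward; lengths in m; the calibration is good to about 2 mm. A picture is of the moment at which its call begins.
- close_job(): hands the job in, once; it reports no verdict.
The state is a dict: "time_s": time; "joints": joint angles; "qd": joint speeds; "joint_torque": joint torques, N m; "tcp_pos": TCP position; "eef_rot": TCP orientation; "contact_force": force on the tool from outside, world axes, zero at the start; "moment": the same for the moment, N m; "gripper_width": finger opening in m.
Only numpy, scipy, OpenCV 4.12 (cv2) and the standard library are available. Lean on these libraries where they do the work, as an engineer would, in place of code of your own. Each camera call takes 0.05 s, during which the arm holds its last target.

## Working session

There is one attempt and no reset: what is moved stays moved. The work goes in short steps, Python scripts to look and compute and a tool call to move; the robot and the scene stay as the last step left them, time stands still between calls to the robot, and variables do not carry over. Pictures are saved under pics/ and viewed, and the job is handed in when it is done.

Besides the shell and the picture viewer there is one more tool, called as name(argument=value, ...), one argument or row to a line, values as JSON. step_arm: Moves the arm, as the interface text tells. Its arguments: {"type":"object","properties":{"commands":{"type":"array","items":{"type":"array"}},"gripper":{"type":"number"},"grip_force":{"type":"number"}},"required":["commands"]}

```bash
ls; mkdir -p pics; python3 - <<'E'
from plant import r, imaging
import cv2, numpy as np
print(r.get_state(), r.grip_depth)
for n in ("side","top"):
    c=imaging.capture(n); cv2.imwrite(f"pics/{n}0.png",c["img"][:,:,::-1])
    np.savez(f"{n}0.npz",**c)
    print(n,c["vfov"],c["cx"],c["cy"],c["extrinsics"])
E
```

```text
pics
{'time_s': 0.0, 'joints': array([ 9.12197784e+01,  2.05895646e+01,  6.32325185e-01, -2.27992607e-02,
       -7.01347318e+01, -1.65039657e+01]), 'qd': array([-0.00398198,  0.03679779,  0.03428299,  0.03151684, -0.00362717,
       -0.00402525]), 'joint_torque': array([ 1.02587685e-03, -5.82712555e+01,  2.93052328e+01,  6.99737236e+00,
        6.85914667e-03, -1.48736490e-04]), 'tcp_pos': array([0.17783713, 0.65057125, 0.19192441]), 'eef_rot': array([ 1.79905729e+02, -5.58055154e-03, -1.52919474e+01]), 'contact_force': array([ 0.35178918, -1.33193781, -0.37522125]), 'moment': array([-0.01314705, -0.02153455, -0.00424736]), 'gripper_width': 0.08765113632903211} 0.0188
side 54.67327815005736 275.8238583407882 208.2569205331354 [[ 0.94714217 -0.1484513   0.284401    0.1049612 ]
 [-0.32079922 -0.44680397  0.83513716 -1.15876673]
 [ 0.0030943  -0.88222924 -0.47080994  0.72239478]
 [ 0.          0.          0.          1.        ]]
top 53.767722027823574 279.7476693712216 209.22743041136178 [[-1.36183167e-02 -9.89107142e-01  1.46566040e-01  3.36994107e-01]
 [-9.99902811e-01  1.39087209e-02  9.56715428e-04  3.85728204e-02]
 [-2.98484021e-03 -1.46538766e-01 -9.89200425e-01  1.23410476e+00]
 [ 0.00000000e+00  0.00000000e+00  0.00000000e+00  1.00000000e+00]]
```

View pics/side0.png

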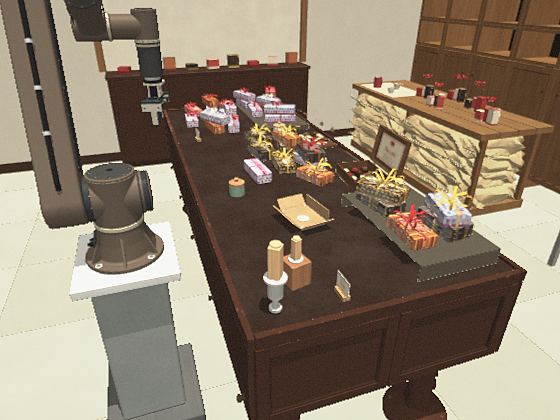

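View pics/top0.png

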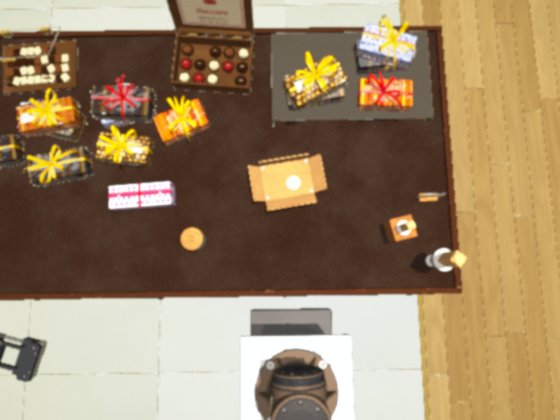

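The side view shows the tray at about (303,211), with the small press in its wooden stand at (297,262). A larger press stands free at (275,275). The top view shows the tray at (288,183), the disc at (293,183), the stand at (403,228), the large press at (445,260), the price card at (431,197), the canister at (192,239) and the slim pack at (141,195). I'll enlarge both to confirm.

```bash
cat > h.py <<'E'
import numpy as np, cv2
def cap(n,save=None):
    from plant import imaging
    c=imaging.capture(n)
    if save: cv2.imwrite(f"pics/{save}.png",c["img"][:,:,::-1])
    return c
def ld(f): return dict(np.load(f))
def ray(c,u,v):
    f=c["img"].shape[0]/2/np.tan(np.radians(float(c["vfov"]))/2)
    d=np.array([(u-c["cx"])/f,(v-c["cy"])/f,1.0]); E=c["extrinsics"]
    return E[:3,3],E[:3,:3]@d
def onz(c,u,v,z):
    o,d=ray(c,u,v); return o+d*(z-o[2])/d[2]
def pt(c,u,v):
    o,d=ray(c,u,v); return o+d*c["z_map"][int(v),int(u)]
def cloud(c):
    H,W=c["z_map"].shape; f=H/2/np.tan(np.radians(float(c["vfov"]))/2)
    u,v=np.meshgrid(np.arange(W),np.arange(H)); z=c["z_map"]
    P=np.stack([(u-c["cx"])/f*z,(v-c["cy"])/f*z,z],-1)
    return P@c["extrinsics"][:3,:3].T+c["extrinsics"][:3,3]
def proj(c,p):
    E=c["extrinsics"]; q=E[:3,:3].T@(np.asarray(p)-E[:3,3]); f=c["img"].shape[0]/2/np.tan(np.radians(float(c["vfov"]))/2)
    return q[0]/q[2]*f+c["cx"],q[1]/q[2]*f+c["cy"]
def crop(c,x0,y0,x1,y1,k,name):
    im=c["img"][y0:y1,x0:x1,::-1]; cv2.imwrite(f"pics/{name}.png",cv2.resize(im,None,fx=k,fy=k,interpolation=cv2.INTER_CUBIC))
E
python3 - <<'E'
from h import *
t=ld("top0.npz"); s=ld("side0.npz")
crop(t,235,135,475,285,3,"topcrop"); crop(s,220,170,380,320,4,"sidecrop")
for n,(u,v) in dict(disc=(293,183),stand=(394,221),press=(405,226),big=(459,259),can=(192,239),price=(431,196),pack=(141,195),tray=(280,190)).items():
    print(n,pt(t,u,v))
E
```

```text
disc [ 0.59687207 -0.00115637  0.01410392]
stand [ 0.47091676 -0.2818713   0.07328361]
press [ 0.44977131 -0.29275219  0.13710257]
big [ 0.35923629 -0.39977455  0.20661373]
can [0.42849769 0.2882096  0.06739058]
price [ 0.54795082 -0.40556291  0.03348813]
pack [0.56030626 0.44321873 0.04797723]
tray [0.5763605 0.0382022 0.0123393]
```

View pics/topcrop.png

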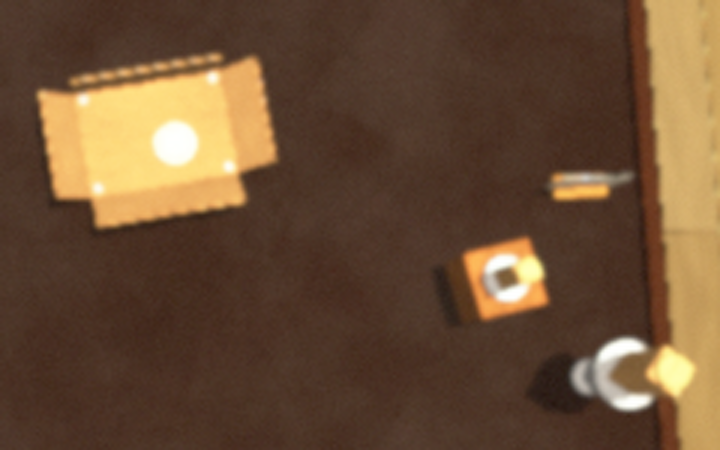

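View pics/sidecrop.png

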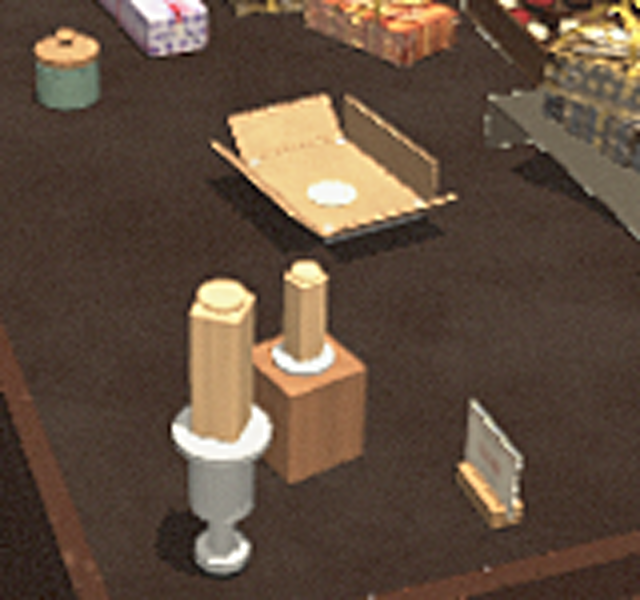

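Candidates: the press in the stand at top (404,227) / side (297,262), and a much bigger one standing free at top (445,260) / side (275,275). The job's press is the smaller one, which hangs in the stand. Next I'll measure things precisely.

```bash
python3 - <<'E'
from h import *
t=ld("top0.npz"); s=ld("side0.npz")
g=t["img"].astype(int).min(2)  # whiteness
dots=[]
for (u,v) in [(83,99),(213,76),(229,165),(97,187)]:
    u=int(u/3+235);v=int(v/3+135)
    w=g[v-4:v+5,u-4:u+5].astype(float); w=np.clip(w-np.percentile(w,75),0,None); yy,xx=np.mgrid[v-4:v+5,u-4:u+5]
    cu,cv_=(w*xx).sum()/w.sum(),(w*yy).sum()/w.sum()
    p=onz(t,cu,cv_,.015); dots.append(p); print("dot",cu,cv_,p)
d=np.array(dots); c=d.mean(0)
e1=(d[0]-d[1]+d[3]-d[2])/2; e2=(d[0]-d[3]+d[1]-d[2])/2
print("centre",c,"y-ext",np.linalg.norm(e1),"x-ext",np.linalg.norm(e2),"yaw from y",np.degrees(np.arctan2(-e1[0],e1[1])),"from x",np.degrees(np.arctan2(e2[1],e2[0])))
m=(g>175).astype(np.uint8); m[:,:285]=0;m[:,303:]=0;m[:172]=0;m[195:]=0
M=cv2.moments(m,True); print("disc top",M["m00"],onz(t,M["m10"]/M["m00"],M["m01"]/M["m00"],.016))
g2=s["img"].astype(int).min(2)
m=(g2>190).astype(np.uint8); m[:,:290]=0;m[:,320:]=0;m[:212]=0;m[225:]=0
M=cv2.moments(m,True); print("disc side",M["m00"],M["m10"]/M["m00"],M["m01"]/M["m00"],onz(s,M["m10"]/M["m00"],M["m01"]/M["m00"],.016))
# dots in side
for (u,v) in [(252,161),(339,141),(421,203),(328,235)]: print("side dot",onz(s,220+u/4,170+v/4,.015))
# point clouds
P=cloud(t); 
# stand top, press top
q=P[205:250,380:425].reshape(-1,3)
st=q[(q[:,2]>.07)&(q[:,2]<.077)]; print("stand top n",len(st)); 
r_=cv2.minAreaRect(st[:,:2].astype(np.float32)); print(r_)
pr=q[(q[:,2]>.125)&(q[:,2]<.16)]; print("press",len(pr),pr.mean(0),pr.max(0),pr.min(0))
fl=q[(q[:,2]>.078)&(q[:,2]<.09)]; print("flange",len(fl),fl.mean(0))
P2=cloud(s)
q=P2[230:300,283:320].reshape(-1,3)
pr=q[(q[:,2]>.085)&(q[:,2]<.16)]; print("sidepress",len(pr),pr.mean(0),pr.max(0),pr.min(0))
E
```

```text
dot 262.42970822281166 167.8899204244032 [0.64456145 0.0903333  0.015     ]
dot 305.3333333333333 160.58947368421053 [ 0.66537216 -0.0397246   0.015     ]
dot 310.7613776137761 189.98646986469865 [ 0.57457186 -0.05392458  0.015     ]
dot 267.30527638190955 197.23492462311557 [0.55437242 0.07643711 0.015     ]
centre [0.60971947 0.01828031 0.015     ] y-ext 0.1318144476473574 x-ext 0.09157856841648933 yaw from y 8.949284568175285 from x 8.82396851513852
disc top 182.0 [ 0.59870448 -0.00125102  0.016     ]
disc side 60.0 302.53333333333336 217.71666666666667 [ 0.59859307 -0.00293569  0.016     ]
side dot [0.55225983 0.07304167 0.015     ]
side dot [0.64297338 0.08450581 0.015     ]
side dot [ 0.66664382 -0.04646931  0.015     ]
side dot [ 0.56904858 -0.07123712  0.015     ]
stand top n 292
((0.45165497064590454, -0.3049132823944092), (0.06187380477786064, 0.062446482479572296), 12.929638862609863)
press 82 [ 0.45078073 -0.302442    0.14274117] [ 0.4625745  -0.29212528  0.15142719] [ 0.43923647 -0.31798856  0.12713404]
flange 70 [ 0.44807382 -0.29973315  0.08070461]
sidepress 257 [ 0.43784821 -0.32955647  0.11646611] [ 0.46355731 -0.29657857  0.14750004] [ 0.37194654 -0.4301532   0.08542543]
```

step_arm(
  commands=[
    [[0,0,0],-8],
    [[0,0,0],-8],
    [[0,0,0],-8.2],
    [[25,38,0],0],
    [[25,38,0],0],
    [[25,38,0],0],
    [[25,38,0],0],
    [[25,38,0],0],
    [[25,38,0],0],
    [[25,38,0],0],
    [[25,38,0],0],
    [[25,38,0],0],
    [[25,38,0],0],
    [[25,38,0],0],
    [[25,38,0],0],
    [[25,38,0],0],
  ],
  gripper=1,
)

```text
time_s: 2.1
tcp_pos: [0.5762, 0.2121, 0.1925]
eef_rot: [180.0, 0.0, 8.9]
contact_force: [0.6, 0.5, -0.2]
gripper_width: 0.0006
```

```bash
cat >> h.py <<'E'
TC=np.array([0.610,0.0175]); TY=np.radians(8.9)
def totray(p):
    d=np.asarray(p)[:2]-TC; c,s=np.cos(TY),np.sin(TY); return np.array([c*d[0]+s*d[1],-s*d[0]+c*d[1]])*1000
def st():
    from plant import r
    s=r.get_state(); print("t",round(s["time_s"],2),"tcp",np.round(s["tcp_pos"]*1000,1),"rot",np.round(s["eef_rot"],2),"tray",np.round(totray(s["tcp_pos"]),1),"F",np.round(s["contact_force"],2),"w",round(s["gripper_width"]*1000,1),"j",np.round(s["joints"],1))
    return s
E
python3 - <<'E'
from h import *
st()
t=cap("top"); s=cap("side"); 
crop(s,220,120,380,270,4,"s1")
crop(t,200,100,400,250,4,"t1")
t0=ld("top0.npz"); crop(t0,380,205,480,280,8,"stand0")
E
```

```text
t 2.1 tcp [576.2 212.1 192.5] rot [1.7999e+02 3.0000e-02 8.9100e+00] tray [ -3.2 197.5] F [ 0.6   0.46 -0.16] w 0.6 j [ 38.4  14.9  -7.4  -0.  -67.7  60.5]
```

View pics/s1.png

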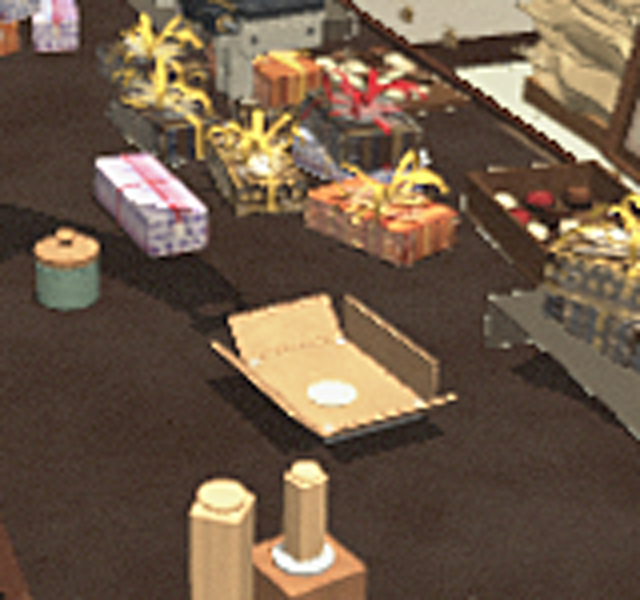

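View pics/stand0.png

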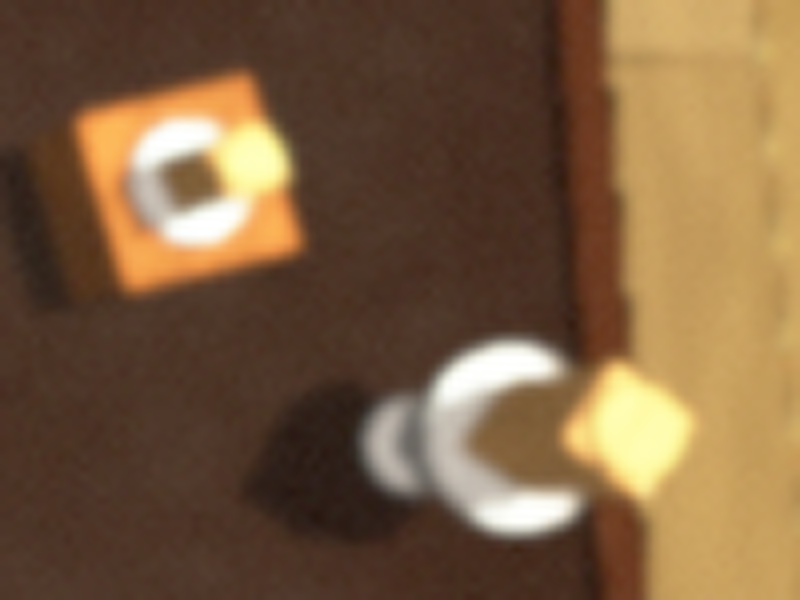

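step_arm(
  commands=[
    [[1,10,45],0],
    [[1,10,45],0],
    [[1,10,45],0],
    [[0,10,39],0],
    [[0,5,0],0],
    [[0,0,0],0],
  ],
)

```text
time_s: 2.95
tcp_pos: [0.5864, 0.1698, 0.0202]
eef_rot: [-180.0, -0.1, 8.9]
contact_force: [0.5, 0.0, 0.6]
gripper_width: 0.0002
```

```bash
python3 - <<'E'
from h import *
st()
t=cap("top"); s=cap("side"); 
crop(s,240,120,360,240,5,"s2")
crop(t,200,120,360,240,4,"t2")
E
```

```text
t 2.95 tcp [586.4 169.8  20.2] rot [-1.7999e+02 -8.0000e-02  8.9300e+00] tray [  0.2 154.2] F [0.46 0.03 0.56] w 0.2 j [ 34.5  23.7 -19.6   0.  -46.6  64.4]
```

View pics/s2.png

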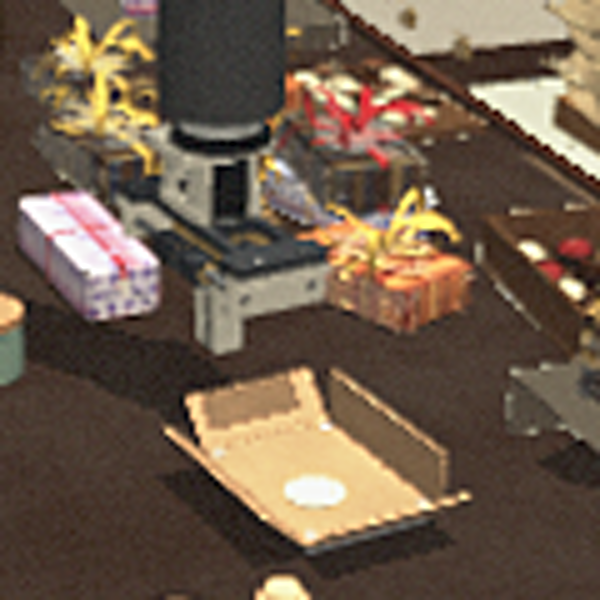

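View pics/t2.png

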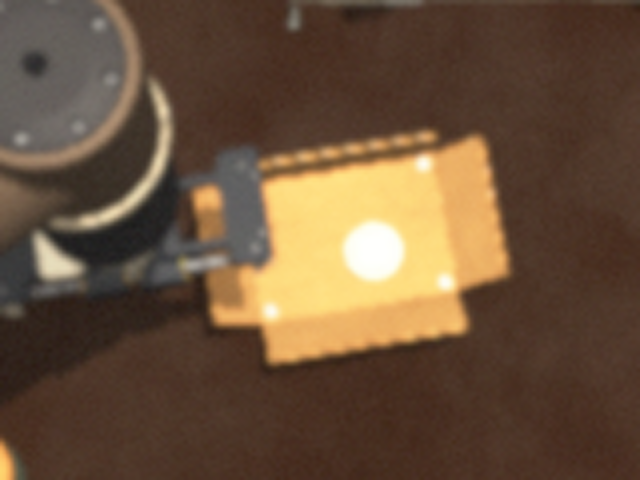

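step_arm(
  commands=[
    [[0,13,0],0],
    [[0,13,-2],0],
    [[0,2,-3.5],0],
    [[0,1.5,-3.5],0],
    [[0,2,-2.7],0],
    [[0,2,-2.7],0],
    [[0,2.5,-2.2],0],
    [[0,2.5,-2.2],0],
    [[0,3,-1.7],0],
    [[0,3,-1.5],0],
    [[0,3,-1.1],0],
    [[0,3,-1.1],0],
    [[0,2.5,-0.5],0],
    [[0,2.5,0],0],
    [[0,0,0],0],
    [[0,0,0],0],
  ],
)

```text
time_s: 5.05
tcp_pos: [0.5941, 0.1146, 0.0435]
eef_rot: [-180.0, 0.0, 8.9]
contact_force: [0.5, 1.4, -0.0]
gripper_width: 0.0005
```

```bash
python3 - <<'E'
from h import *
st()
t=cap("top"); s=cap("side"); 
crop(s,240,120,360,240,5,"s3")
E
```

```text
t 5.05 tcp [594.1 114.6  43.5] rot [-180.      0.      8.91] tray [-0.7 98.4] F [ 0.49  1.39 -0.01] w 0.5 j [ 29.4  21.7 -19.   -0.  -49.3  69.5]
```

View pics/s3.png

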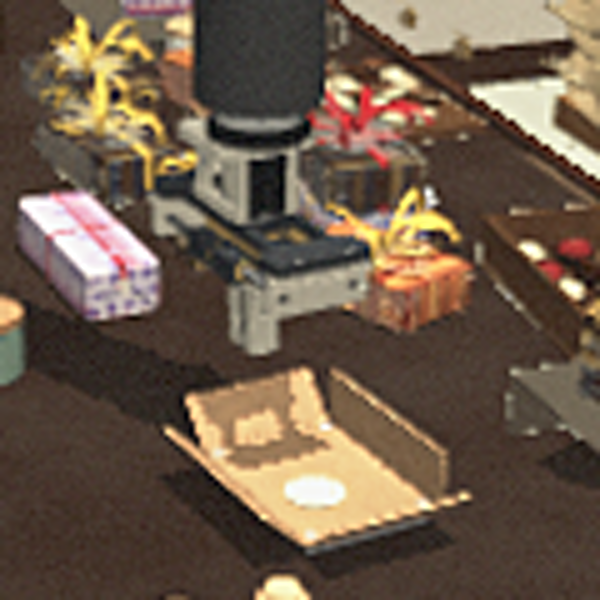

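```bash
cat >> h.py <<'E'
def traycloud(c):
    P=cloud(c); d=P[...,:2]-TC; co,s=np.cos(TY),np.sin(TY)
    return np.stack([(co*d[...,0]+s*d[...,1])*1000,(-s*d[...,0]+co*d[...,1])*1000,P[...,2]*1000],-1)
E
python3 - <<'E'
from h import *
s=cap("side"); t=cap("top")
Q=traycloud(s)
def show(Q,m):
    q=Q[m]; print(len(q)); print(np.round(q[np.argsort(q[:,2])][::max(1,len(q)//25)]).astype(int).tolist())
m=(abs(Q[...,0])<40)&(Q[...,1]>40)&(Q[...,1]<150)&(Q[...,2]>40)&(Q[...,2]<100)
show(Q,m)
# panel
for n,c in(("s0",ld("side0.npz")),("s",s)):
    Q=traycloud(c); m=(abs(Q[...,0])<45)&(Q[...,1]>77)&(Q[...,1]<125)&(Q[...,2]>16)&(Q[...,2]<60)
    q=Q[m]; print(n,"left",len(q),np.median(np.arctan2(q[:,2]-13,q[:,1]-75)),q[:,1].max(),q[:,2].max())
for n,c in(("t0",ld("top0.npz")),("t",t)):
    Q=traycloud(c); 
    for nm,a,b in (("left",1,1),("right",1,-1),("front",0,-1)):
        o=1-a; e=b*Q[...,a]-(75 if a else 55); m=(abs(Q[...,o])<(45 if a else 65))&(e>5)&(e<45)&(Q[...,2]>12)&(Q[...,2]<60)
        q=Q[m]; ee=e[m]; print(n,nm,len(q),np.median(np.arctan2(q[:,2]-13,ee)),np.percentile(ee,97),np.percentile(q[:,2],97))
E
```

```text
73
[[-7, 108, 40], [-28, 109, 40], [16, 105, 40], [33, 96, 41], [-5, 105, 41], [33, 103, 42], [8, 105, 42], [18, 100, 42], [4, 106, 43], [22, 106, 43], [10, 101, 44], [-12, 93, 77], [-10, 105, 79], [8, 85, 80], [-3, 80, 80], [-13, 92, 81], [-11, 81, 82], [-2, 82, 83], [-12, 86, 84], [-15, 104, 85], [6, 81, 86], [-13, 99, 87], [-13, 85, 89], [0, 78, 89], [0, 85, 90], [-4, 86, 90], [1, 80, 92], [-15, 97, 92], [-12, 102, 94], [-1, 84, 94], [-12, 79, 95], [-12, 94, 97], [-15, 104, 97], [-14, 83, 98], [6, 81, 98], [-11, 88, 99], [-6, 84, 100]]
s0 left 203 0.7671251755762735 108.68245964094599 45.66096490759397
s left 209 0.7651725868496891 109.32342108041807 44.9475592196219
t0 left 298 0.7630936428125663 33.28986475174828 44.914741134321375
t0 right 306 0.7681239617547142 31.763342365391413 43.15672307741344
t0 front 373 0.7661709843673056 33.229702994186404 44.51579018010912
t left 108 0.7937492548255087 32.60029491682373 46.4307603238971
t right 305 0.7841579217595955 31.794688953799568 43.511632135737656
t front 370 0.773795619987635 33.28009556199339 45.69073945593946
```

```bash
python3 - <<'E'
from h import *
s=cap("side","s3full"); t=cap("top","t3full")
x=st(); p=x["tcp_pos"]
for z in (0,.0188,.034,.066): print(z, proj(s,p+[0,0,z]), proj(t,p+[0,0,z]))
print(pt(s,291,189),pt(s,289,186))
for v in range(176,200): print(v,[round(float(s["z_map"][v,u]),3) for u in range(284,300,2)])
E
```

```text
t 5.35 tcp [594.1 114.7  43.5] rot [180.     0.     8.92] tray [-0.7 98.5] F [ 0.89 -0.28  0.01] w 0.8 j [ 29.4  21.7 -19.   -0.  -49.3  69.5]
0 (np.float64(289.8819386186616), np.float64(196.86363756446545)) (np.float64(253.83202955726975), np.float64(182.37324736494804))
0.0188 (np.float64(289.97977477243165), np.float64(192.34490481013637)) (np.float64(253.40992980757196), np.float64(181.0025347577794))
0.034 (np.float64(290.05971700587435), np.float64(188.6526338572049)) (np.float64(253.05894565369252), np.float64(179.86276055752597))
0.066 (np.float64(290.23052456352735), np.float64(180.76359002513237)) (np.float64(252.29003612490675), np.float64(177.3658294751613))
[0.59015877 0.09472376 0.08569278] [0.58550236 0.1036453  0.09450798]
176 [1.809, 1.428, 1.438, 1.417, 1.407, 1.37, 1.37, 1.377]
177 [1.801, 1.431, 1.486, 1.463, 1.408, 1.377, 1.377, 1.387]
178 [1.787, 1.486, 1.48, 1.462, 1.401, 1.377, 1.39, 1.388]
179 [1.78, 1.502, 1.477, 1.467, 1.458, 1.381, 1.382, 1.389]
180 [1.771, 1.496, 1.478, 1.463, 1.462, 1.381, 1.392, 1.396]
181 [1.76, 1.495, 1.482, 1.467, 1.466, 1.387, 1.39
[... 391 characters left out ...]
, 1.494, 1.484, 1.486, 1.489, 1.705, 1.7]
189 [1.688, 1.69, 1.499, 1.49, 1.488, 1.498, 1.691, 1.681]
190 [1.681, 1.682, 1.497, 1.489, 1.494, 1.68, 1.684, 1.676]
191 [1.675, 1.671, 1.674, 1.66, 1.667, 1.674, 1.668, 1.674]
192 [1.662, 1.66, 1.663, 1.664, 1.663, 1.675, 1.665, 1.662]
193 [1.657, 1.649, 1.659, 1.652, 1.662, 1.648, 1.655, 1.647]
194 [1.651, 1.647, 1.65, 1.652, 1.646, 1.653, 1.65, 1.649]
195 [1.641, 1.635, 1.634, 1.635, 1.647, 1.54, 1.538, 1.545]
196 [1.628, 1.628, 1.631, 1.53, 1.53, 1.537, 1.538, 1.548]
197 [1.625, 1.523, 1.528, 1.535, 1.526, 1.533, 1.537, 1.534]
198 [1.522, 1.52, 1.534, 1.529, 1.533, 1.531, 1.539, 1.54]
199 [1.513, 1.521, 1.526, 1.524, 1.527, 1.535, 1.531, 1.534]
```

View pics/s3full.png

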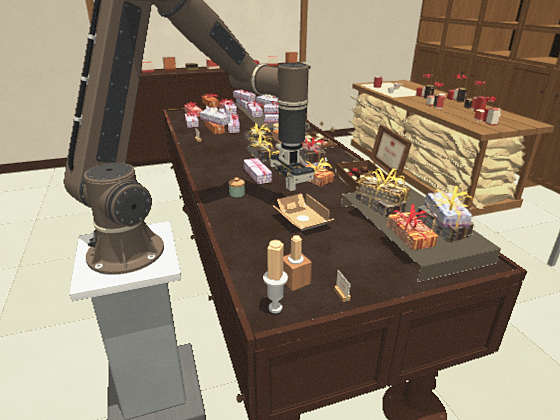

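View pics/t3full.png

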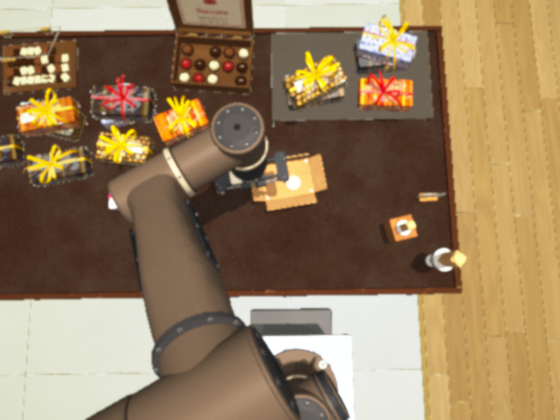

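```bash
python3 - <<'E'
from h import *
s=ld("side0.npz")
p=np.array([.1778,.6506,.192])
for z in (0,.02,.03,.04,.066): print(z, proj(s,p+[0,0,z]))
crop(s,120,70,190,130,8,"s0grip")
p=np.array([.5864,.1698,.0202])
for z in (0,.02,.03,.04): print(z, proj(s,p+[0,0,z]))
E
```

```text
0 (np.float64(158.82416947849177), np.float64(128.14753338747096))
0.02 (np.float64(158.21666298238193), np.float64(123.67704221655266))
0.03 (np.float64(157.9104822359848), np.float64(121.42393326670836))
0.04 (np.float64(157.60266586704518), np.float64(119.15878817209531))
0.066 (np.float64(156.79459388589925), np.float64(113.21238483268738))
0 (np.float64(282.9371357032145), np.float64(196.5154880676461))
0.02 (np.float64(282.99589913437995), np.float64(191.8726409033499))
0.03 (np.float64(283.0255463738759), np.float64(189.53023850966818))
0.04 (np.float64(283.0553727686935), np.float64(187.17368121113338))
```

View pics/s0grip.png

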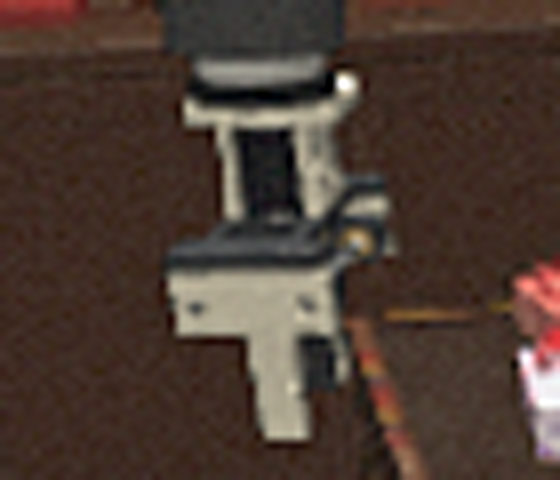

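```bash
python3 - <<'E'
from h import *
s=ld("side0.npz")
P=cloud(s)
for v in range(96,128,1):
    print(v,[tuple(np.round(P[v,u]*1000).astype(int)) for u in (147,153,155)])
E
```

```text
96 [(np.int64(193), np.int64(2562), np.int64(-78)), (np.int64(172), np.int64(641), np.int64(334)), (np.int64(180), np.int64(646), np.int64(332))]
97 [(np.int64(192), np.int64(2554), np.int64(-84)), (np.int64(171), np.int64(639), np.int64(330)), (np.int64(179), np.int64(637), np.int64(330))]
98 [(np.int64(146), np.int64(620), np.int64(332)), (np.int64(170), np.int64(630), np.int64(328)), (np.int64(178), np.int64(629), np.int64(328))]
99 [(np.int64(145), np.int64(603), np.int64(332)), (np.int64(170), np.int64(635), np.int64(323)), (np.int64(177), np.int64(628), np.int64(324))]
100 [(np.int64(144), np.int64(582), np.int64(332)), (np.int64(167), np.int64(577), np.int64(332)), (np.int64(174), np.int64(568), np.int64(333))]
101 [(np.int64(143), np.int64(572), np.int64(331)), (np.int64(166), np.int64(554), np.int64(333)), (np.int64(174), np.int64(558), np.int64(331))]
102 [(np.int64(142), np.int64(559), np.int64(329)), (np.int64(165), np.int64(553), np.int64(329)), (np.int64(173), np.int64(551), np.int64(329))]
103 [(np.int64(142), np.int64(558), np.int64(326)), (np.int64(165), np.int64(551
[... 2913 characters left out ...]
), (np.int64(155), np.int64(592), np.int64(233)), (np.int64(163), np.int64(589), np.int64(234))]
124 [(np.int64(158), np.int64(2533), np.int64(-313)), (np.int64(154), np.int64(592), np.int64(229)), (np.int64(162), np.int64(596), np.int64(227))]
125 [(np.int64(157), np.int64(2556), np.int64(-329)), (np.int64(208), np.int64(2546), np.int64(-331)), (np.int64(226), np.int64(2570), np.int64(-339))]
126 [(np.int64(156), np.int64(2531), np.int64(-331)), (np.int64(207), np.int64(2557), np.int64(-343)), (np.int64(225), np.int64(2569), np.int64(-348))]
127 [(np.int64(154), np.int64(2526), np.int64(-338)), (np.int64(206), np.int64(2556), np.int64(-351)), (np.int64(223), np.int64(2563), np.int64(-355))]
```

The panel did not move. Depth in two views shows the real fingertips about 33 mm above the reported TCP: the tip is at 226 mm when 192 is reported, and at about 77 when 43.5 is reported. Horizontally the two agree. I'll correct for that offset and push the panel edges from outside with the finger's side.

step_arm(
  commands=[
    [[0,-27,0],0],
    [[0,-26,0],0],
    [[0,0,15],0],
    [[0,0,15],0],
    [[0,0,14],0],
    [[0,0,0],0],
  ],
)

```text
time_s: 6.1
tcp_pos: [0.5849, 0.1657, -0.0023]
eef_rot: [179.9, 0.2, 8.9]
contact_force: [0.6, -0.2, 0.5]
gripper_width: 0.0005
```

```bash
python3 - <<'E'
from h import *
st()
s=cap("side"); crop(s,240,120,360,240,5,"s4")
Q=traycloud(s); m=(abs(Q[...,0])<40)&(Q[...,1]>118)&(Q[...,1]<180)&(Q[...,2]>10)&(Q[...,2]<70)
q=Q[m]; print(np.round(q[np.argsort(q[:,2])][:16]).astype(int).tolist(), q[:,1].min())
E
```

```text
t 6.1 tcp [584.9 165.7  -2.3] rot [179.93   0.18   8.86] tray [ -1.9 150.3] F [ 0.6  -0.24  0.51] w 0.5 j [ 34.2  25.2 -20.8  -0.  -44.2  64.7]
[[-5, 137, 31], [-9, 137, 32], [-14, 136, 33], [-13, 145, 34], [-13, 154, 34], [7, 134, 34], [3, 135, 35], [-13, 162, 35], [-5, 136, 36], [-10, 135, 37], [-11, 165, 37], [-3, 132, 37], [-14, 136, 38], [3, 136, 38], [7, 134, 39], [-14, 152, 39]] 123.13144654643132
```

View pics/s4.png

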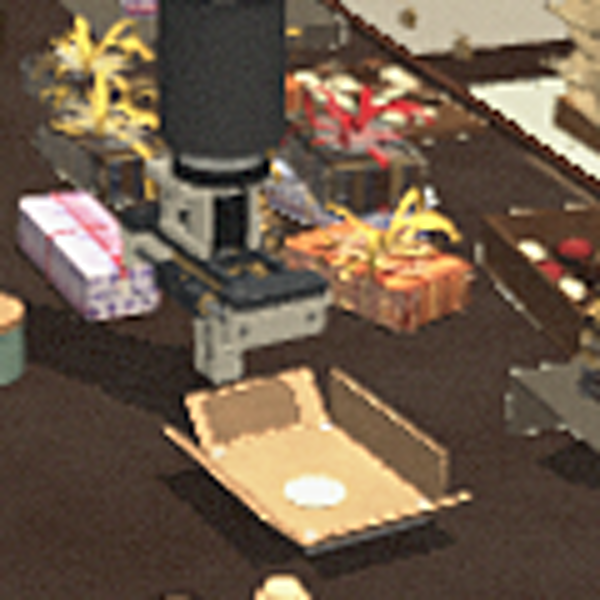

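step_arm(
  commands=[
    [[0,12,0],0],
    [[0,6,0],0],
    [[0,4,-1],0],
    [[0,4,-1],0],
    [[0,4,-1],0],
    [[0,4,-1],0],
    [[0,4,-1],0],
    [[0,4,-1],0],
    [[0,4,-1],0],
    [[0,4,-1],0],
    [[0,3,0],0],
    [[0,0,0],0],
    [[0,0,0],0],
  ],
)

```text
time_s: 7.78
tcp_pos: [0.5938, 0.1143, 0.0073]
eef_rot: [180.0, 0.0, 8.9]
contact_force: [0.5, -0.0, 0.8]
gripper_width: 0.0004
```

```bash
python3 - <<'E'
from h import *
st()
s=cap("side"); crop(s,240,120,360,240,5,"s5")
Q=traycloud(s); m=(abs(Q[...,0])<50)&(Q[...,1]>65)&(Q[...,1]<100)&(Q[...,2]>18)&(Q[...,2]<60)
q=Q[m]; 
for z in range(20,60,5):
    k=q[abs(q[:,2]-z)<2.5]; print(z,len(k),np.median(k[:,1]) if len(k) else None)
E
```

```text
t 7.78 tcp [593.8 114.3   7.3] rot [1.7998e+02 4.0000e-02 8.9000e+00] tray [-1.  98.1] F [ 0.47 -0.01  0.8 ] w 0.4 j [ 29.4  24.2 -20.9  -0.  -44.9  69.5]
20 24 75.31148367205952
25 29 76.12647177382154
30 21 74.9534638813692
35 34 76.23906077494831
40 33 77.44528572049667
45 22 76.2816763705521
50 38 77.49826854496307
55 28 77.80477074285179
```

View pics/s5.png

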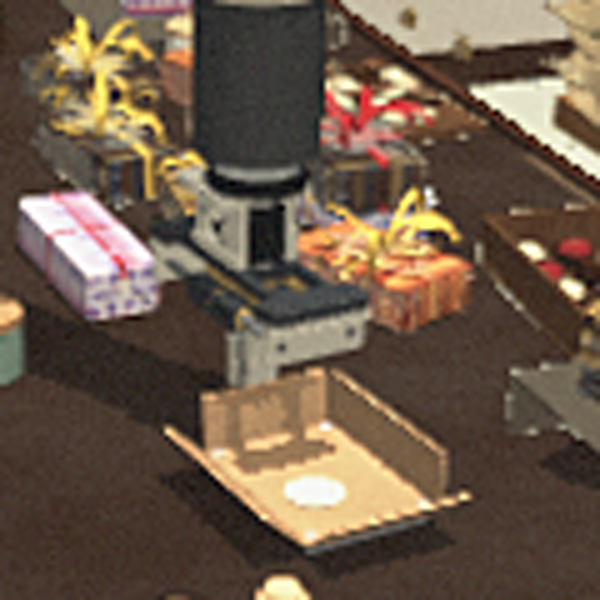

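step_arm(
  commands=[
    [[0,1,0],0],
    [[0,-6,0],0],
    [[0,0,-35],0],
    [[0,0,-35],0],
    [[0,50,0],0],
    [[0,50,0],0],
    [[0,50,0],0],
    [[0,50,0],0],
    [[0,53,0],0],
    [[0,0,40],0],
    [[1,0,38],0],
    [[0,0,0],0],
    [[0,-12,0],0],
    [[0,-6,0],0],
    [[0,-4,-1],0],
    [[0,-4,-1],0],
    [[0,0,0],0],
    [[0,0,0],0],
  ],
)

```text
time_s: 10.07
tcp_pos: [0.6304, -0.1051, 0.0026]
eef_rot: [180.0, -0.1, 8.9]
contact_force: [1.2, -4.8, 5.1]
gripper_width: 0.0002
```

```bash
python3 - <<'E'
from h import *
st()
s=cap("side"); crop(s,240,120,360,240,5,"s6")
t=cap("top"); crop(t,220,120,340,240,5,"t6")
E
```

```text
t 10.07 tcp [ 630.4 -105.1    2.6] rot [ 1.7995e+02 -1.0000e-01  8.9300e+00] tray [   1.2 -124.3] F [ 1.16 -4.84  5.08] w 0.2 j [  8.   27.  -16.7   0.1 -46.2  90.9]
```

View pics/s6.png

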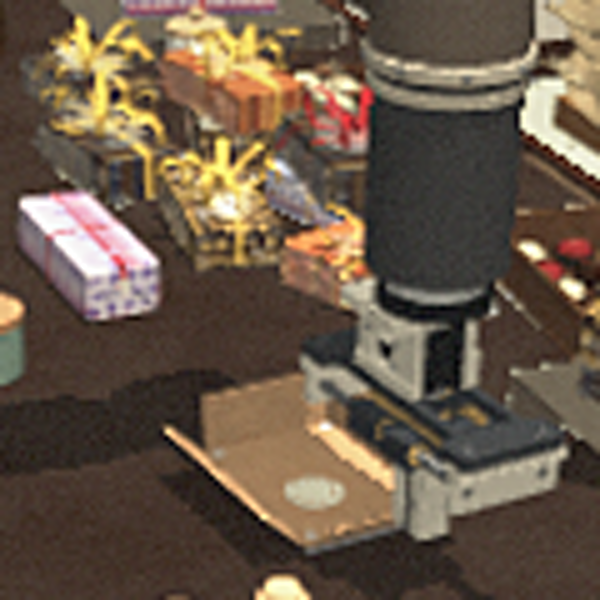

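The force (-4.8, +5.1 N) shows the edge jamming by friction against the finger. I'll follow the edge's arc, up as well as in.

step_arm(
  commands=[
    [[0,0,-3],0],
    [[0,-1.5,-2.5],0],
    [[0,-2,-2],0],
    [[0,-2,-2],0],
    [[0,-2.5,-2],0],
    [[0,-3,-2],0],
    [[0,-3,-1],0],
    [[0,-3,-1],0],
    [[0,-3,-0.5],0],
    [[0,0,0],0],
  ],
)

```text
time_s: 11.42
tcp_pos: [0.6264, -0.0846, 0.0176]
eef_rot: [-180.0, -0.0, 8.9]
contact_force: [-0.5, -1.0, 0.8]
gripper_width: 0.0004
```

```bash
python3 - <<'E'
from h import *
st()
s=cap("side"); crop(s,240,120,360,240,5,"s7")
t=cap("top"); crop(t,220,120,340,240,5,"t7")
E
```

```text
t 11.43 tcp [626.4 -84.6  17.6] rot [-180.     -0.      8.93] tray [   0.4 -103.4] F [-0.46 -0.96  0.77] w 0.4 j [ 10.   25.6 -16.8  -0.  -47.7  89. ]
```

View pics/s7.png

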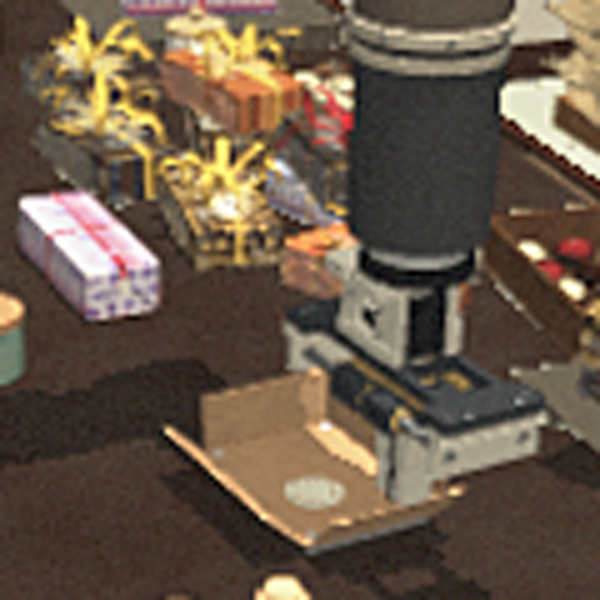

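```bash
python3 - <<'E'
from h import *
t=ld("top0.npz"); Q=traycloud(t)
for nm,a,b in (("left",1,1),("right",1,-1),("front",0,-1)):
    o=1-a; e=b*Q[...,a]-(75 if a else 55); m=(abs(Q[...,o])<(45 if a else 65))&(e>-20)&(e<55)
    z=Q[...,2][m]; ee=e[m]
    print(nm,[(k,round(float(np.median(z[abs(ee-k)<2])),1)) for k in range(-16,54,4)])
t=cap("top"); Q=traycloud(t)
a,b=0,-1
for nm,a,b in (("right",1,-1),("front",0,-1)):
    o=1-a; e=b*Q[...,a]-(75 if a else 55); m=(Q[...,o]<-20)&(Q[...,o]>-(45 if a else 65))&(e>-20)&(e<55)
    z=Q[...,2][m]; ee=e[m]
    print(nm,[(k,round(float(np.median(z[abs(ee-k)<2])),1)) for k in range(-16,54,4)])
E
```

```text
left [(-16, 13.8), (-12, 12.9), (-8, 14.0), (-4, 12.7), (0, 13.4), (4, 16.0), (8, 21.2), (12, 23.8), (16, 29.0), (20, 33.1), (24, 36.5), (28, 40.1), (32, 42.9), (36, 0.3), (40, -0.3), (44, -1.0), (48, -0.8), (52, -0.1)]
right [(-16, 13.8), (-12, 14.0), (-8, 13.4), (-4, 14.4), (0, 16.9), (4, 19.7), (8, 22.2), (12, 24.8), (16, 28.9), (20, 32.0), (24, 36.4), (28, 38.4), (32, 41.1), (36, nan), (40, -0.3), (44, -1.6), (48, -1.3), (52, -0.7)]
front [(-16, 13.7), (-12, 13.6), (-8, 13.9), (-4, 13.8), (0, 14.4), (4, 17.3), (8, 21.6), (12, 25.1), (16, 28.7), (20, 32.9), (24, 35.8), (28, 37.7), (32, 20.8), (36, -0.8), (40, -1.1), (44, -0.7), (48, -1.3), (52, -0.9)]
right [(-16, 448.0), (-12, 323.6), (-8, 334.7), (-4, 342.3), (0, 349.1), (4, 385.5), (8, 392.5), (12, 334.5), (16, 306.6), (20, 322.8), (24, 490.0), (28, 490.0), (32, 490.8), (36, 410.1), (40, 332.7), (44, 465.8), (48, 412.9), (52, 420.9)]
front [(-16, 452.4), (-12, 445.5), (-8, 430.9), (-4, 14.5), (0, 13.7), (4, 17.2), (8, 21.0), (12, 24.7), (16, 28.5), (20, 34.4), (24, 35.7), (28, 36.7), (32, 2.2), (36, -0.5), (40, -0.8), (44, -1.5), (48, -0.4), (52, -0.4)]
  return _methods._mean(a, axis=axis, dtype=dtype,
  ret = ret.dtype.type(ret / rcount)
```

View pics/t7.png

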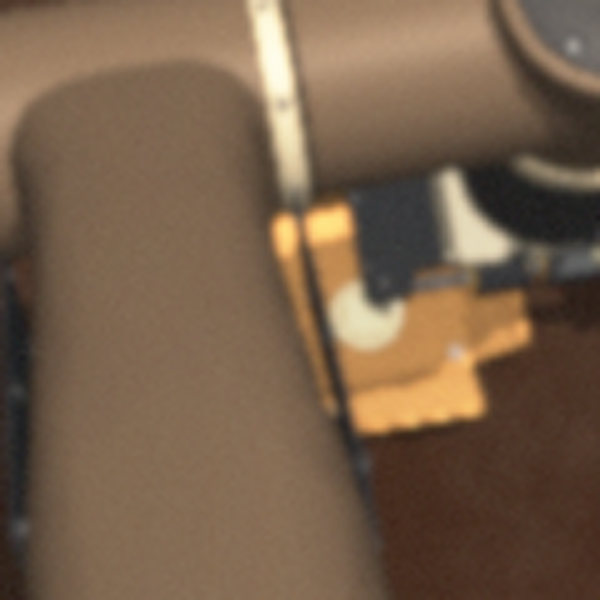

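step_arm(
  commands=[
    [[0,0,-15],0],
    [[0,25,0],0],
    [[0,25,0],0],
    [[0,5,20],0],
    [[0,0,22],0],
    [[0,0,0],0],
  ],
)

```text
time_s: 12.32
tcp_pos: [0.6339, -0.1394, -0.0101]
eef_rot: [-180.0, 0.1, 8.9]
contact_force: [-0.6, 0.7, 0.5]
gripper_width: 0.0004
```

```bash
python3 - <<'E'
from h import *
st()
s=cap("side"); crop(s,260,140,360,240,6,"s8")
t=cap("top"); crop(t,240,140,340,240,6,"t8")
Q=traycloud(t)
a,b=1,-1
o=1-a; e=b*Q[...,a]-75; m=(Q[...,o]<-20)&(Q[...,o]>-45)&(e>-20)&(e<55)
z=Q[...,2][m]; ee=e[m]
print([(k,round(float(np.median(z[abs(ee-k)<3])),1)) for k in range(-16,54,4)])
E
```

```text
t 12.32 tcp [ 633.9 -139.4  -10.1] rot [-1.7998e+02  1.4000e-01  8.8800e+00] tray [  -0.7 -158.8] F [-0.59  0.73  0.5 ] w 0.4 j [  4.8  28.8 -15.6  -0.  -45.7  94.1]
[(-16, 426.0), (-12, 419.5), (-8, 418.6), (-4, 416.6), (0, 411.2), (4, 415.4), (8, 416.3), (12, 414.6), (16, 416.2), (20, 413.1), (24, 414.4), (28, 417.5), (32, 418.0), (36, 401.1), (40, 406.6), (44, 316.7), (48, 305.9), (52, 323.3)]
```

View pics/s8.png

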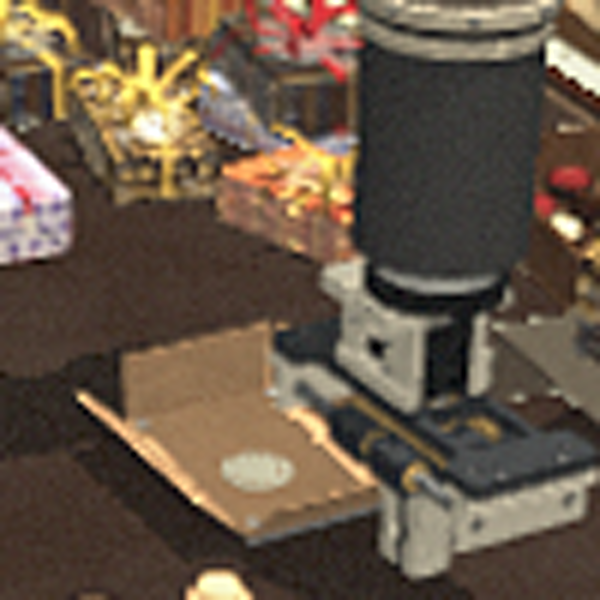

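View pics/t8.png

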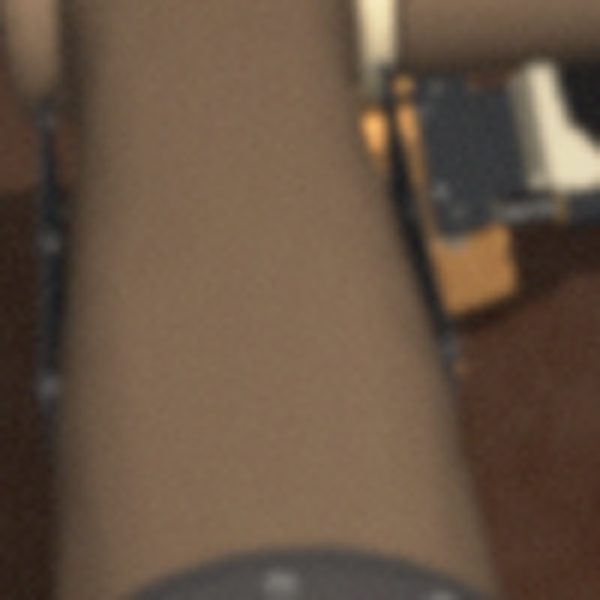

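step_arm(
  commands=[
    [[0,0,8],0],
    [[0,-13,0],0],
    [[0,-12,0],0],
    [[0,-2,-2.5],0],
    [[0,-2,-2.5],0],
    [[0,-2,-2.5],0],
    [[0,-2,-2.5],0],
    [[0,-2.5,-2],0],
    [[0,-2.5,-2],0],
    [[0,-3,-1.5],0],
    [[0,-3,-1.5],0],
    [[0,0,0],0],
  ],
)

```text
time_s: 13.92
tcp_pos: [0.6283, -0.0955, -0.0002]
eef_rot: [180.0, -0.0, 8.9]
contact_force: [0.3, -2.0, 2.0]
gripper_width: 0.0004
```

```bash
python3 - <<'E'
from h import *
st()
s=cap("side"); crop(s,260,140,360,240,6,"s9")
t=cap("top"); crop(t,240,140,340,240,6,"t9")
E
```

```text
t 13.93 tcp [ 6.283e+02 -9.550e+01 -2.000e-01] rot [ 1.80e+02 -3.00e-02  8.93e+00] tray [   0.6 -114.5] F [ 0.26 -1.97  1.95] w 0.4 j [  8.9  27.  -17.2   0.  -45.8  90. ]
```

View pics/s9.png

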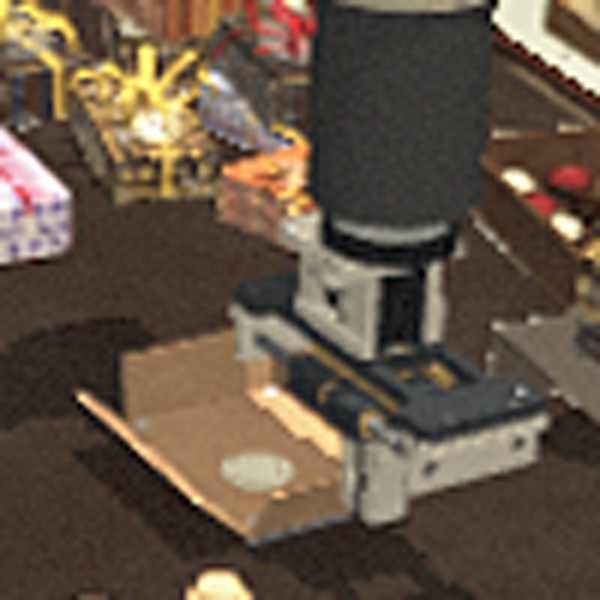

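View pics/t9.png

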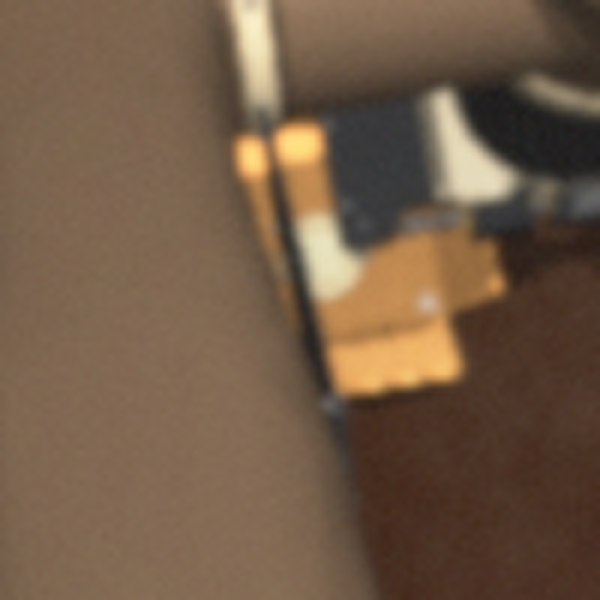

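step_arm(
  commands=[
    [[0,-2.5,-1.5],0],
    [[0,-2.5,-1.5],0],
    [[0,-2.5,-1],0],
    [[0,-2.5,-1],0],
    [[0,-2.5,-1],0],
    [[0,-2.5,0],0],
    [[0,-2.5,0],0],
    [[0,0,0],0],
    [[0,0,0],0],
  ],
)

```text
time_s: 15.15
tcp_pos: [0.6252, -0.0783, 0.0054]
eef_rot: [-180.0, 0.0, 8.9]
contact_force: [-0.2, 0.3, -0.3]
gripper_width: 0.0007
```

```bash
python3 - <<'E'
from h import *
st()
s=cap("side"); crop(s,260,140,360,240,6,"s10")
t=cap("top"); crop(t,240,140,340,240,6,"t10")
E
```

```text
t 15.15 tcp [625.2 -78.3   5.4] rot [-1.7999e+02  2.0000e-02  8.9100e+00] tray [  0.2 -97. ] F [-0.19  0.27 -0.27] w 0.7 j [ 10.6  26.2 -17.6  -0.  -46.2  88.3]
```

View pics/s10.png

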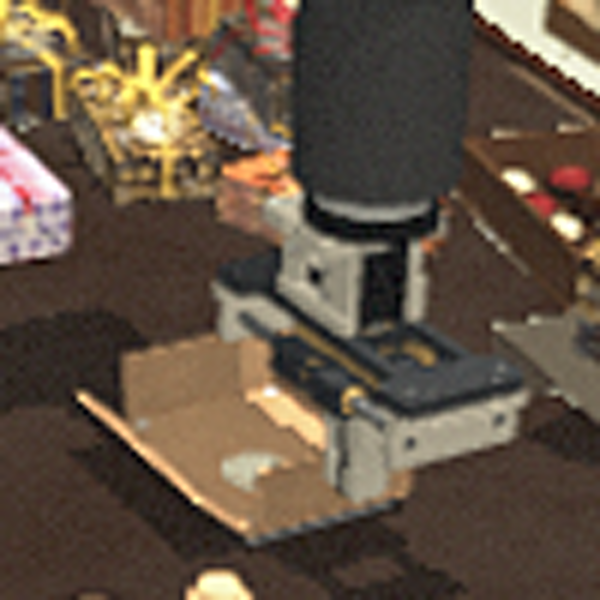

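View pics/t10.png

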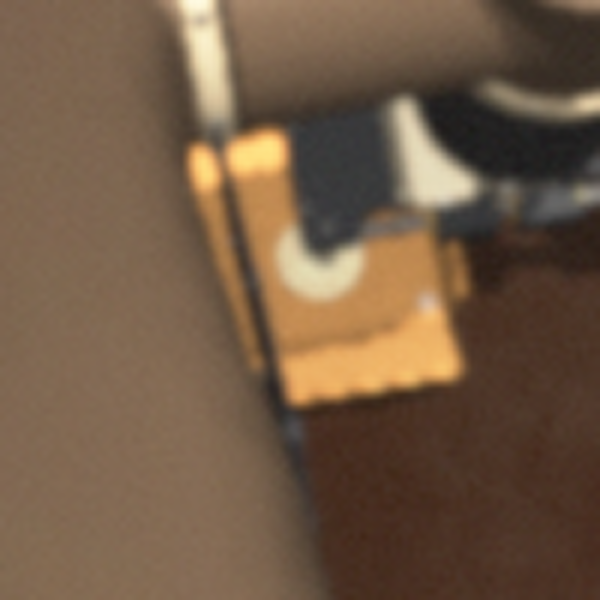

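step_arm(
  commands=[
    [[0,-1,0],0],
    [[0,6,0],0],
    [[0,0,-40],0],
    [[0,0,-40],0],
    [[-35,-25,0],0],
    [[-35,-26,0],0],
    [[-35,-26,0],0],
    [[-35,-26,0],0],
    [[0,0,35],0],
    [[0,0,35],0],
    [[0,0,33],0],
    [[0,0,0],0],
  ],
)

```text
time_s: 16.75
tcp_pos: [0.4701, -0.0042, -0.0191]
eef_rot: [179.9, 0.3, 8.9]
contact_force: [0.7, 0.4, 0.5]
gripper_width: 0.0005
```

```bash
python3 - <<'E'
from h import *
st()
s=cap("side"); crop(s,240,140,360,240,6,"s11")
Q=traycloud(s)
for nm,lo,hi in(("right",-100,-65),("left",65,100)):
    m=(abs(Q[...,0])<48)&(Q[...,1]>lo)&(Q[...,1]<hi)&(Q[...,2]>18)&(Q[...,2]<60); q=Q[m]
    print(nm,[(z,round(float(np.median(q[abs(q[:,2]-z)<3][:,1])),1)) for z in range(22,58,5) if (abs(q[:,2]-z)<3).any()])
E
```

```text
t 16.75 tcp [470.1  -4.2 -19.1] rot [179.94   0.27   8.89] tray [-141.6    0.2] F [0.69 0.36 0.53] w 0.5 j [ 23.6  16.4 -39.3  -0.  -34.5  75.3]
right [(22, -77.5), (27, -77.9), (32, -78.8), (37, -78.4), (42, -79.0), (47, -79.4), (52, -80.0), (57, -79.6)]
left [(22, 75.7), (27, 74.9), (32, 76.4), (37, 76.6), (42, 77.0), (47, 76.3), (52, 77.1), (57, 77.3)]
```

View pics/s11.png

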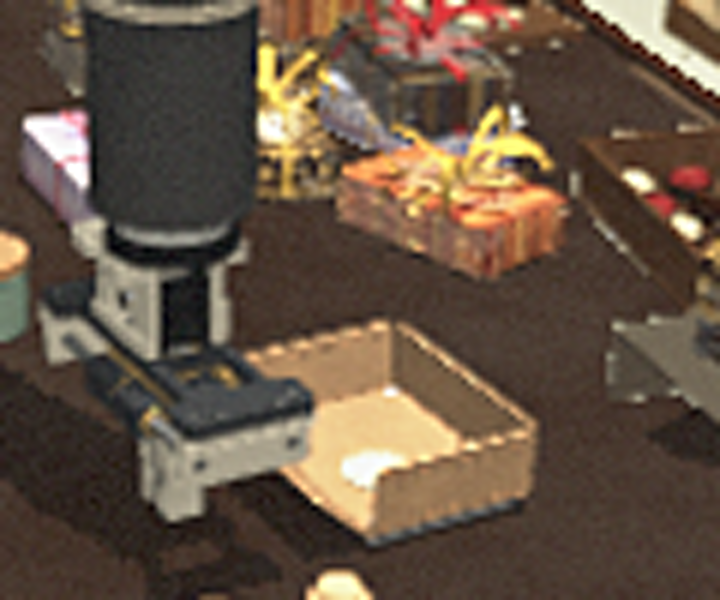

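Left and right stand upright at about 1.50 rad. Now the front panel.

step_arm(
  commands=[
    [[18,0,0],0],
    [[17,0,0],0],
    [[2,0,-2.5],0],
    [[2,0,-2.5],0],
    [[2,0,-2.5],0],
    [[2,0,-2.5],0],
    [[2,0,-2],0],
    [[2.5,0,-2],0],
    [[2.5,0,-1.5],0],
    [[2.5,0,-1.5],0],
    [[2.5,0,-1.5],0],
    [[3,0,-1],0],
    [[3,0,-1],0],
    [[3,0,0],0],
    [[3,0,0],0],
    [[3,0,0],0],
    [[2,0,0],0],
    [[0,0,0],0],
  ],
)

```text
time_s: 19.05
tcp_pos: [0.5434, 0.008, 0.0031]
eef_rot: [-180.0, -0.0, 8.9]
contact_force: [0.3, 0.7, 0.1]
gripper_width: -0.0001
```

```bash
python3 - <<'E'
from h import *
st()
s=cap("side"); crop(s,240,140,360,240,6,"s12")
t=cap("top"); crop(t,240,140,340,240,6,"t12")
E
```

```text
t 19.05 tcp [543.4   8.    3.1] rot [-1.80e+02 -3.00e-02  8.91e+00] tray [-67.3   0.9] F [0.32 0.74 0.08] w -0.1 j [ 21.5  19.8 -29.2   0.  -41.   77.4]
```

View pics/s12.png

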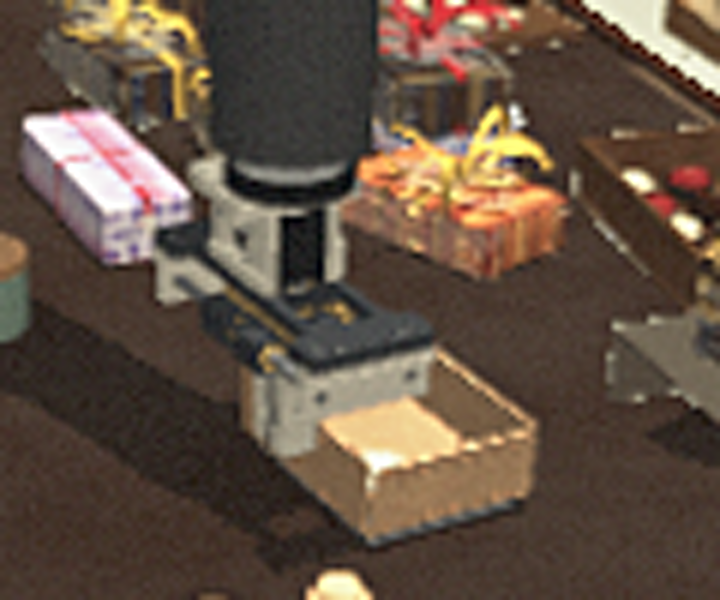

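View pics/t12.png

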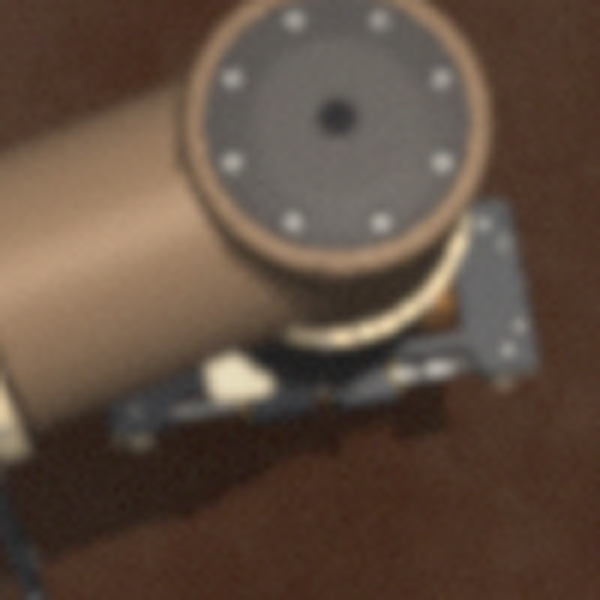

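```bash
python3 - <<'E'
from h import *
s=cap("side")
Q=traycloud(s)
m=(Q[...,1]>-70)&(Q[...,1]<-15)&(Q[...,0]<-40)&(Q[...,0]>-100)&(Q[...,2]>10)&(Q[...,2]<62); q=Q[m]
print(len(q),[(z,int((abs(q[:,2]-z)<3).sum()),round(float(np.median(q[abs(q[:,2]-z)<3][:,0])),1)) for z in range(17,60,5) if (abs(q[:,2]-z)<3).any()])
E
```

```text
122 [(17, 14, -57.4), (22, 12, -57.6), (27, 12, -57.2), (32, 11, -57.2), (37, 13, -57.0), (42, 19, -57.2), (47, 17, -57.0), (52, 20, -56.8), (57, 10, -56.9)]
```

step_arm(
  commands=[
    [[-8,0,0],0],
    [[-12,0,-20],0],
    [[0,0,-40],0],
    [[0,0,-45],0],
    [[0,0,-45],0],
  ],
  gripper=0,
)

```text
time_s: 19.82
tcp_pos: [0.5225, 0.0046, 0.1545]
eef_rot: [-180.0, 0.0, 8.9]
contact_force: [0.9, 0.6, -0.6]
gripper_width: 0.0447
```

```bash
python3 - <<'E'
from h import *
st()
t=cap("top"); s=cap("side")
crop(s,265,220,325,300,7,"s13"); crop(t,380,200,440,250,10,"t13"); crop(s,240,140,360,240,6,"s13b")
hsv=cv2.cvtColor(t["img"],cv2.COLOR_RGB2HSV)
m=((hsv[...,0]<16)&(hsv[...,1]>140)&(hsv[...,2]>150)).astype(np.uint8); m[:205]=0;m[245:]=0;m[:,385:]*=1;m[:,:385]=0;m[:,422:]=0
cs,_=cv2.findContours(m,cv2.RETR_EXTERNAL,cv2.CHAIN_APPROX_NONE); c=max(cs,key=cv2.contourArea)
print(cv2.minAreaRect(c),cv2.boundingRect(c))
pts=np.array([onz(t,u,v,.074)[:2] for u,v in c[:,0,:]]).astype(np.float32); print("stand",cv2.minAreaRect(pts))
# handle: yellow bright
m2=((hsv[...,0]>=16)&(hsv[...,0]<32)&(hsv[...,1]>60)&(hsv[...,2]>190)).astype(np.uint8); m2[:215]=0;m2[235:]=0;m2[:,:400]=0;m2[:,422:]=0
M=cv2.moments(m2,True); u,v=M["m10"]/M["m00"],M["m01"]/M["m00"]; print("cap/top",M["m00"],u,v,onz(t,u,v,.143),onz(t,u,v,.147))
# flange white ring
P=cloud(t)
# side view handle columns
hs=cv2.cvtColor(s["img"],cv2.COLOR_RGB2HSV)
print([tuple(hs[245,u]) for u in range(288,306)])
Ps=cloud(s); 
for v in (240,245,250,255): 
    print(v,[tuple(np.round(Ps[v,u]*1000).astype(int).tolist()) for u in range(290,304,2)])
E
```

```text
t 19.82 tcp [522.5   4.6 154.5] rot [-179.99    0.      8.91] tray [-88.5   0.8] F [ 0.91  0.64 -0.55] w 44.7 j [ 22.    7.9 -21.6  -0.  -60.5  76.9]
((402.9706115722656, 227.3824005126953), (23.525955200195312, 24.01102638244629), 75.96376037597656) (389, 214, 29, 28)
stand ((0.45253753662109375, -0.3058149814605713), (0.06575405597686768, 0.06682199239730835), 13.216418266296387)
cap/top 121.0 410.11570247933884 225.50413223140495 [ 0.45029362 -0.30456459  0.143     ] [ 0.44987827 -0.30330665  0.147     ]
[(np.uint8(13), np.uint8(77), np.uint8(63)), (np.uint8(9), np.uint8(86), np.uint8(71)), (np.uint8(12), np.uint8(81), np.uint8(69)), (np.uint8(17), np.uint8(102), np.uint8(143)), (np.uint8(15), np.uint8(107), np.uint8(162)), (np.uint8(16), np.uint8(109), np.uint8(161)), (np.uint8(17), np.uint8(113), np.uint8(156)), (np.uint8(16), np.uint8(113), np.uint8(194)), (np.uint8(16), np.uint8(110), np.uint8(207)), (np.uint8(16), np.uint8(111), np.uint8(204)), (np.uint8(16), np.uint8(111), np.uint8(200)), (np.uint8(16), np.uint8(109), np.uint8(206)), (np.uint8(16), np.uint8(109), np.uint8(215)), (np.uint8(16), np.uint8(112), np.uint8(134)), (np.uint8(12), np.uint8(104), np.uint8(66)), (np.uint8(10), np.uint8(96), np.uint8(72)), (np.uint8(9), np.uint8(76), np.uint8(77)), (np.uint8(10), np.uint8(91), np.uint8(76))]
240 [(516, -97, -4), (441, -307, 139), (444, -312, 141), (450, -312, 140), (454, -317, 142), (461, -315, 139), (553, -113, -1)]
245 [(504, -129, -1), (440, -310, 125), (443, -318, 129), (448, -319, 129), (454, -318, 127), (461, -315, 124), (542, -139, -3)]
250 [(496, -151, -5), (440, -310, 109), (443, -318, 113), (447, -322, 115), (455, -318, 111), (462, -315, 107), (530, -169, 0)]
255 [(440, -298, 85), (441, -310, 92), (444, -316, 96), (448, -320, 98), (456, -316, 93), (462, -316, 92), (479, -289, 71)]
```

View pics/t13.png

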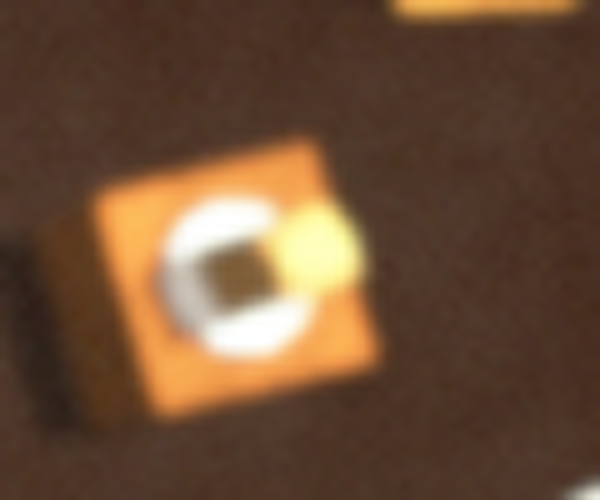

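View pics/s13.png

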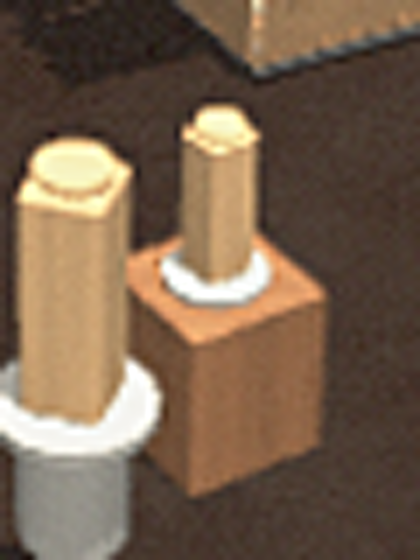

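View pics/s13b.png

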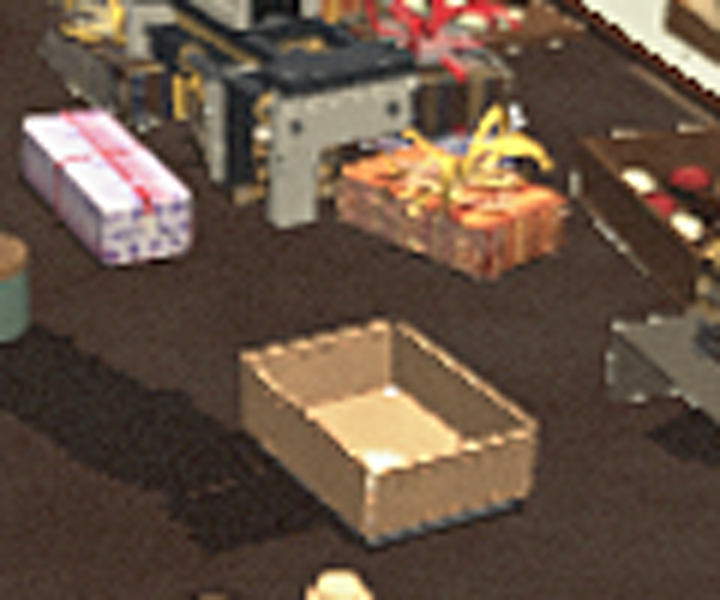

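step_arm(
  commands=[
    [[0,0,0],-4.1],
    [[-20,41,0],0],
    [[-20,41,0],0],
    [[-20,41,0],0],
    [[-20,41,0],0],
    [[-20,41,0],0],
    [[-20,41,0],0],
    [[-19,40,0],0],
    [[0,0,0],0],
    [[0,0,0],0],
  ],
)

```text
time_s: 21.18
tcp_pos: [0.4516, -0.305, 0.1526]
eef_rot: [-180.0, 0.0, 13.0]
contact_force: [0.5, 1.2, 0.1]
gripper_width: 0.0878
```

```bash
python3 - <<'E'
from h import *
st()
t=cap("top"); s=cap("side")
crop(s,245,180,345,300,6,"s14")
P=cloud(s)
m=(P[...,2]>.17)&(P[...,2]<.24)&(abs(P[...,0]-.45)<.1)&(abs(P[...,1]+.305)<.1); q=P[m]*1000
print(np.round(q[np.argsort(q[:,2])][:20]).astype(int).tolist())
m2=m&(P[...,1]<-.355); q=P[m2]*1000
print(q[:,0].min(),q[:,0].max(),np.percentile(q,[5,50,95],axis=0))
E
```

```text
t 21.18 tcp [ 451.6 -305.   152.6] rot [-1.7997e+02  2.0000e-02  1.2960e+01] tray [-206.3 -294.1] F [0.49 1.22 0.09] w 87.8 j [-13.4  10.1 -19.1  -0.  -60.8 116.4]
[[440, -261, 184], [449, -258, 185], [434, -262, 186], [446, -261, 187], [443, -261, 187], [459, -363, 187], [456, -363, 187], [452, -352, 188], [435, -265, 188], [429, -252, 188], [440, -262, 188], [473, -360, 188], [455, -359, 188], [459, -362, 189], [436, -263, 189], [464, -364, 189], [431, -261, 189], [446, -261, 190], [430, -256, 190], [476, -359, 190]]
350.20226240267976 476.4447264434418 [[ 355.87204123 -403.65885382  190.91550501]
 [ 457.8723764  -365.11481496  205.6871688 ]
 [ 474.43188249 -358.23292501  230.26262729]]
```

View pics/s14.png

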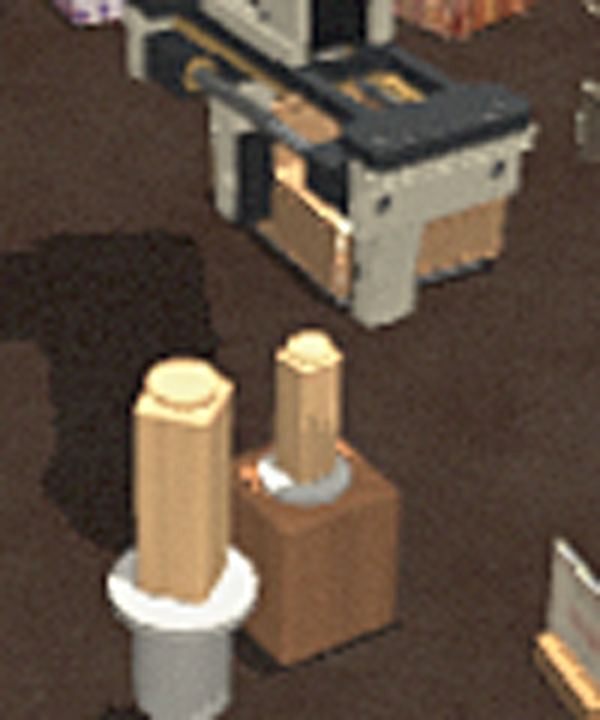

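Both jaws straddle the handle, and the real tip is again 33 mm above the reported height. Descending and closing.

step_arm(
  commands=[
    [[0,0,25],0],
    [[0,0,25],0],
    [[0,0,20],0],
    [[0,0,12],0],
    [[0,0,8],0],
    [[0,0,0],0],
  ],
)

```text
time_s: 22.02
tcp_pos: [0.4523, -0.3049, 0.0629]
eef_rot: [-180.0, 0.0, 13.0]
contact_force: [-0.2, -1.0, -0.2]
gripper_width: 0.0876
```

```bash
python3 - <<'E'
from h import *
st()
s=cap("side")
crop(s,245,180,345,300,6,"s15")
E
```

```text
t 22.02 tcp [ 452.3 -304.9   62.9] rot [-1.7999e+02  2.0000e-02  1.3040e+01] tray [-205.7 -294.1] F [-0.18 -1.02 -0.24] w 87.6 j [-13.4  15.5 -25.5   0.  -49.1 116.4]
```

View pics/s15.png

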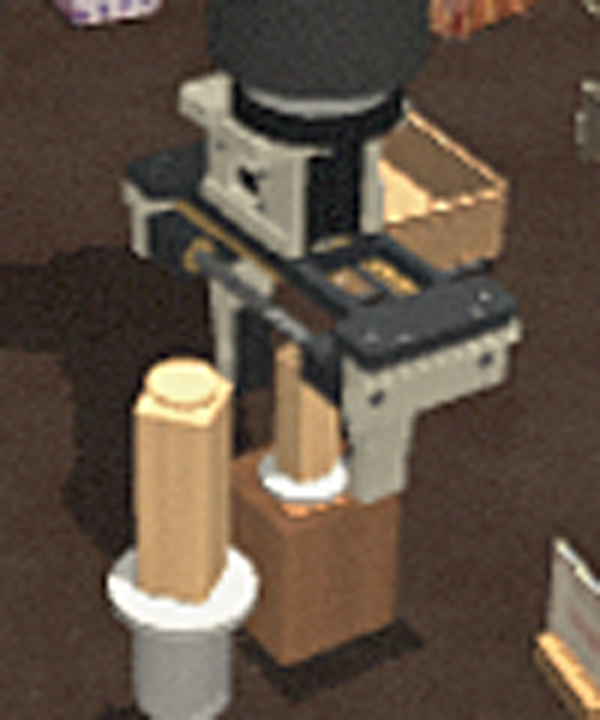

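The jaws are either side of the handle, the body clears its top and the tips clear the flange. Closing.

step_arm(
  commands=[
    [[0,0,0],0],
    [[0,0,0],0],
    [[0,0,0],0],
    [[0,0,0],0],
    [[0,0,0],0],
    [[0,0,0],0],
    [[0,0,0],0],
    [[0,0,0],0],
  ],
  gripper=1,
  grip_force=25,
)

```text
time_s: 23.08
tcp_pos: [0.4523, -0.3052, 0.0631]
eef_rot: [180.0, 0.0, 13.0]
contact_force: [-0.1, -0.8, 0.3]
gripper_width: 0.0228
```

```bash
python3 - <<'E'
from h import *
st()
E
```

```text
t 23.07 tcp [ 452.3 -305.2   63.1] rot [180.     0.    13.02] tray [-205.8 -294.4] F [-0.13 -0.76  0.3 ] w 22.8 j [-13.4  15.5 -25.5   0.  -49.1 116.4]
```

step_arm(
  commands=[
    [[0,0,-10],0],
    [[0,0,-25],0],
    [[0,0,-25],0],
    [[0,0,-25],0],
    [[0,0,-25],0],
    [[0,0,0],0],
  ],
)

```text
time_s: 23.82
tcp_pos: [0.4534, -0.3056, 0.1755]
eef_rot: [179.9, -0.2, 13.0]
contact_force: [0.7, -0.3, -3.0]
gripper_width: 0.0222
```

```bash
python3 - <<'E'
from h import *
st()
s=cap("side"); t=cap("top")
crop(s,245,140,345,260,6,"s16")
crop(t,340,180,460,270,6,"t16")
E
```

```text
t 23.82 tcp [ 453.4 -305.6  175.5] rot [179.87  -0.21  13.03] tray [-204.7 -295. ] F [ 0.67 -0.35 -2.97] w 22.2 j [-13.4   9.1 -17.3   0.  -63.4 116.4]
```

View pics/s16.png

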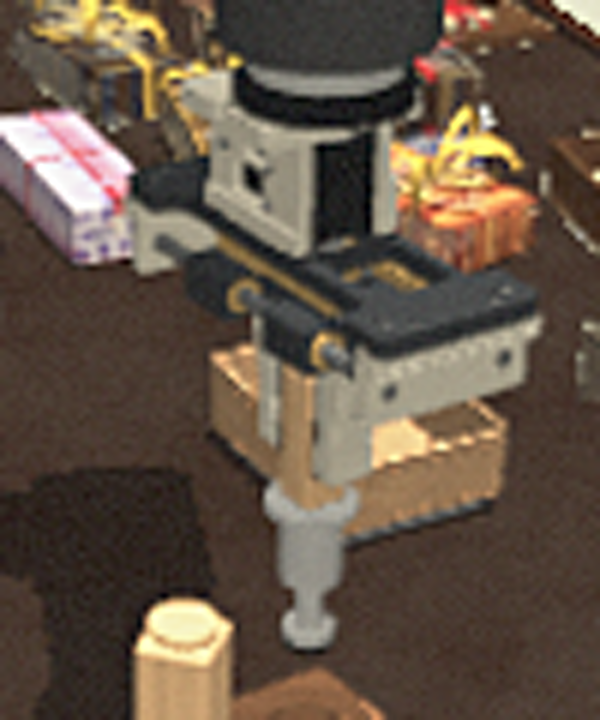

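```bash
cat > foot.py <<'E'
from h import *
def footoff(s,zorg,verbose=True):
    # zorg: expected press origin height; grey mask around rod/barrel columns
    from plant import r
    x=r.get_state(); p=x["tcp_pos"]; yaw=np.radians(x["eef_rot"][2])
    Z=cloud(s)
    out=[]
    hsv=cv2.cvtColor(s["img"],cv2.COLOR_RGB2HSV)
    for h in (0.004,0.008,0.045,0.05,0.055,0.06,0.065,0.0725):
        c=p.copy(); c[2]=zorg+h
        u0,v0=proj(s,c); v=int(round(v0))
        near=[u for u in range(int(u0)-16,int(u0)+17) if np.linalg.norm(Z[v,u][:2]-p[:2])<.035 and hsv[v,u,1]<70]
        if not near: continue
        um=(min(near)+max(near))/2
        o,d=ray(s,um,v0)
        # intersect with plane through tcp containing tool x & vertical
        tx=np.array([np.cos(yaw),np.sin(yaw)]); n=np.array([-tx[1],tx[0]])
        k=((p[:2]-o[:2])@n)/(d[:2]@n); q=o+d*k
        out.append((h,len(near),round(um-u0,2),round(float((q[:2]-p[:2])@tx*1000),1),round(q[2]*1000,1)))
    return out
E
python3 - <<'E'
from foot import *
s=cap("side")
for o in footoff(s,.004+.1124): print(o)
c=s; Z=cloud(s)
for v in range(236,250): print(v,[int(round(a*1000)) for a in Z[v,288:306,1]])
E
```

```text
(0.004, 9, np.float64(-0.3), -1.0, np.float64(120.7))
(0.008, 7, np.float64(-0.34), -1.1, np.float64(124.8))
(0.045, 10, np.float64(-0.2), -0.7, np.float64(161.6))
(0.05, 10, np.float64(-0.25), -0.8, np.float64(166.7))
(0.055, 10, np.float64(-0.3), -1.0, np.float64(171.7))
(0.06, 14, np.float64(-0.35), -1.1, np.float64(176.7))
(0.065, 14, np.float64(-0.4), -1.3, np.float64(181.8))
(0.0725, 7, np.float64(-0.48), -1.5, np.float64(189.4))
236 [-76, -71, -301, -308, -312, -312, -316, -318, -320, -320, -316, -321, -316, -90, -86, -91, -88, -94]
237 [-78, -78, -79, -309, -314, -315, -317, -318, -317, -319, -316, -317, -314, -92, -97, -95, -98, -98]
238 [-86, -87, -89, -89, -313, -314, -315, -316, -320, -320, -319, -317, -97, -102, -99, -100, -98, -103]
239 [-94, -94, -91, -88, -97, -304, -319, -319, -321, -318, -102, -105, -104, -105, -107, -107, -110, -107]
240 [-96, -99, -102, -99, -100, -305, -308, -310, -309, -310, -110, -110, -111, -112, -113, -113, -110, -116]
241 [-105, -108, -103, -106, -108, -307, -307, -312, -311, -309, -115, -116, -114, -115, -118, -120, -122, -122]
242 [-107, -
[... 192 characters left out ...]
36, -130, -132, -133]
244 [-117, -122, -125, -299, -300, -306, -310, -311, -313, -309, -310, -307, -135, -137, -136, -136, -136, -138]
245 [-124, -123, -130, -306, -306, -307, -306, -313, -312, -311, -314, -313, -140, -141, -136, -140, -142, -140]
246 [-129, -131, -132, -307, -311, -313, -315, -312, -314, -316, -313, -315, -143, -145, -147, -143, -148, -145]
247 [-136, -136, -138, -309, -1159, -314, -316, -317, -319, -317, -317, -314, -149, -149, -146, -155, -153, -152]
248 [-141, -145, -143, -307, -312, -315, -312, -319, -315, -319, -314, -155, -155, -156, -155, -159, -158, -158]
249 [-145, -145, -149, -153, -152, -314, -316, -316, -316, -319, -159, -160, -157, -161, -162, -161, -163, -166]
```

step_arm(
  commands=[
    [[26,-33,0],0],
    [[26,-33,0],0],
    [[26,-33,0],0],
    [[27,-33,0],0],
    [[27,-33,0],0],
    [[27,-33,0],0],
    [[26,-33,0],0],
    [[26,-32,0],0],
    [[0,0,0],0],
    [[0,0,0],0],
  ],
)

```text
time_s: 25.22
tcp_pos: [0.5978, -0.0015, 0.1718]
eef_rot: [180.0, 0.1, 13.0]
contact_force: [0.3, -0.2, -1.4]
gripper_width: 0.0224
```

```bash
python3 - <<'E'
from foot import *
st()
s=cap("side"); t=cap("top")
crop(s,255,120,355,240,6,"s17")
crop(t,250,140,350,220,6,"t17")
for o in footoff(s,.1165): print(o)
E
```

```text
t 25.23 tcp [597.8  -1.5 171.8] rot [1.800e+02 1.400e-01 1.304e+01] tray [-15.  -16.9] F [ 0.28 -0.25 -1.4 ] w 22.4 j [ 18.6  14.3 -11.1  -0.  -64.8  84.5]
(0.004, 7, np.float64(-0.31), -1.3, np.float64(120.8))
(0.008, 4, np.float64(-0.85), -3.6, np.float64(125.4))
(0.045, 9, np.float64(-0.74), -3.1, np.float64(162.2))
(0.05, 8, np.float64(-0.29), -1.2, np.float64(166.8))
(0.055, 8, np.float64(-0.34), -1.4, np.float64(171.8))
(0.06, 10, np.float64(-0.4), -1.6, np.float64(176.9))
(0.065, 12, np.float64(-0.45), -1.9, np.float64(181.9))
(0.0725, 5, np.float64(-0.53), -2.2, np.float64(189.5))
```

View pics/s17.png

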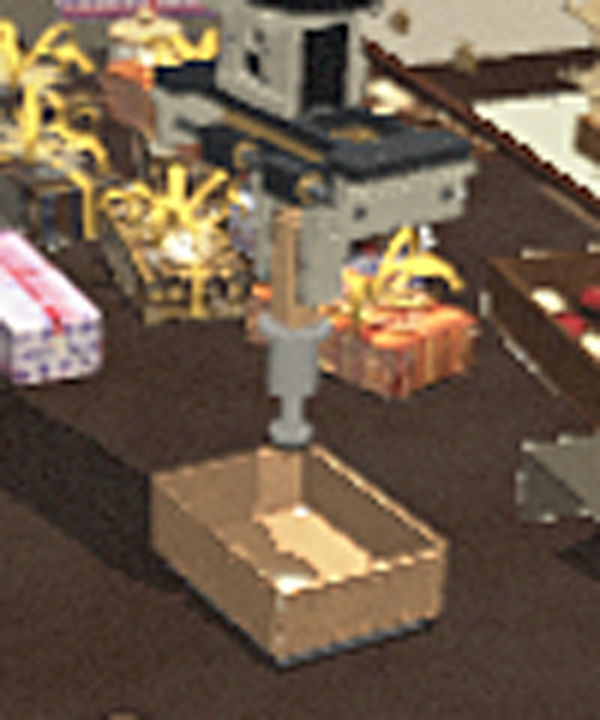

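View pics/t17.png

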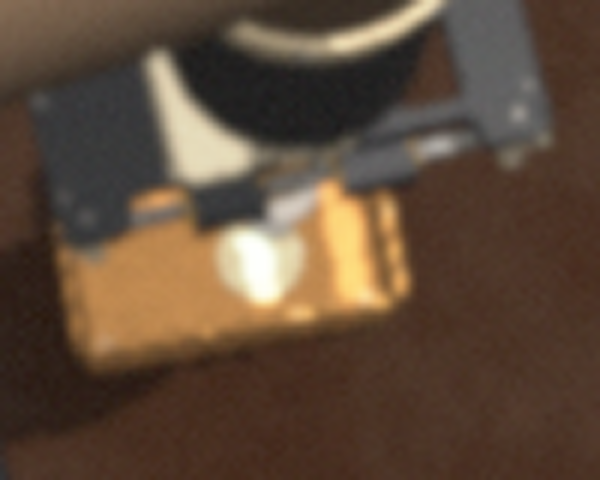

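step_arm(
  commands=[
    [[2,0,10],0],
    [[0,0,20],0],
    [[0,0,20],0],
    [[0,0,20],0],
    [[0,0,13],0],
    [[0,0,7],0],
    [[0,0,0],0],
    [[0,0,0],0],
  ],
)

```text
time_s: 26.32
tcp_pos: [0.6011, -0.0009, 0.0838]
eef_rot: [180.0, -0.1, 13.0]
contact_force: [-0.6, -0.1, -1.8]
gripper_width: 0.022
```

```bash
python3 - <<'E'
from foot import *
st()
s=cap("side"); t=cap("top")
crop(s,255,120,355,240,6,"s18")
crop(t,250,140,350,220,6,"t18")
for o in footoff(s,.022): print(o)
E
```

```text
t 26.32 tcp [601.1  -0.9  83.8] rot [ 1.7999e+02 -7.0000e-02  1.3020e+01] tray [-11.6 -16.8] F [-0.56 -0.06 -1.82] w 22.0 j [ 18.5  18.8 -17.2   0.  -53.9  84.5]
(0.004, 6, np.float64(-0.05), -0.2, np.float64(26.1))
(0.008, 7, np.float64(-0.09), -0.4, np.float64(30.1))
(0.045, 7, np.float64(-0.45), -2.0, np.float64(67.5))
(0.05, 8, np.float64(-0.01), -0.0, np.float64(72.0))
(0.055, 8, np.float64(-0.06), -0.2, np.float64(77.1))
(0.06, 8, np.float64(-0.11), -0.5, np.float64(82.1))
(0.065, 10, np.float64(-0.16), -0.7, np.float64(87.2))
(0.0725, 12, np.float64(-0.23), -1.0, np.float64(94.8))
```

View pics/s18.png

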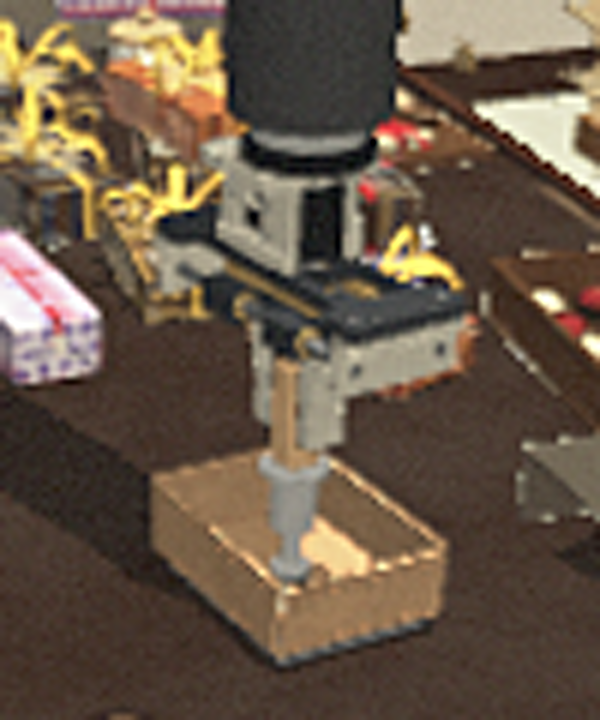

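View pics/t18.png

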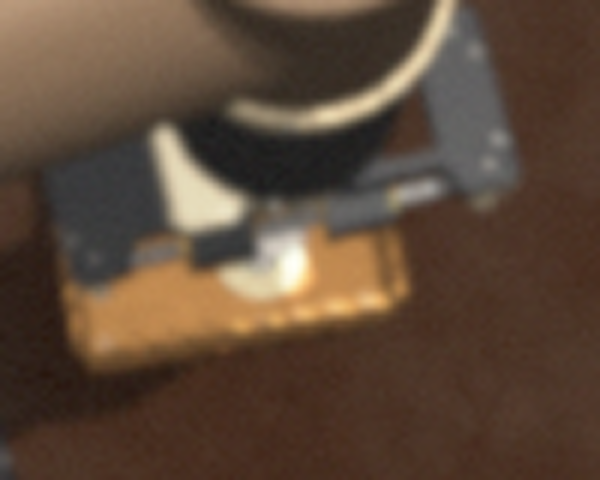

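step_arm(
  commands=[
    [[-1.5,1,2],0],
    [[0,0,2],0],
    [[0,0,2],0],
    [[0,0,2],0],
    [[0,0,2],0],
    [[0,0,0],0],
    [[0,0,0],0],
    [[0,0,0],0],
  ],
)

```text
time_s: 27.42
tcp_pos: [0.5994, -0.0023, 0.0732]
eef_rot: [180.0, -0.0, 13.0]
contact_force: [-0.9, -0.3, 0.3]
gripper_width: 0.0219
```

```bash
cat > f.py <<'E'
from h import *
from plant import r, imaging
F=[]
for _ in range(4):
    F.append(r.get_state()["contact_force"]); imaging.capture("top")
st(); print("Fmean",np.mean(F,0),np.std(F,0))
E
python3 f.py
```

```text
t 27.62 tcp [599.3  -2.3  73.1] rot [-180.     -0.     13.01] tray [-13.6 -17.9] F [-0.09 -0.01  0.5 ] w 22.1 j [ 18.4  19.4 -18.   -0.  -52.6  84.6]
Fmean [-0.79878808 -0.5170551   0.34192341] [0.18861397 0.76102168 0.28782028]
```

About 2.1 N on the disc now, or roughly 3 mm of spring travel. Pressing 5 mm further.

step_arm(
  commands=[
    [[0,0,1],0],
    [[0,0,1],0],
    [[0,0,1],0],
    [[0,0,1],0],
    [[0,0,1],0],
    [[0,0,0],0],
    [[0,0,0],0],
    [[0,0,0],0],
  ],
)

```text
time_s: 28.62
tcp_pos: [0.5994, -0.0023, 0.0681]
eef_rot: [180.0, -0.0, 13.0]
contact_force: [-1.1, 0.4, 1.2]
gripper_width: 0.0221
```

```bash
python3 f.py; python3 - <<'E'
from foot import *
s=cap("side"); t=cap("top")
crop(s,255,120,355,240,6,"s19"); crop(t,250,140,350,220,6,"t19")
for o in footoff(s,.008): print(o)
Q=traycloud(s)
for nm,lo,hi in(("right",-100,-65),):
    m=(abs(Q[...,0])<48)&(Q[...,1]>lo)&(Q[...,1]<hi)&(Q[...,2]>18)&(Q[...,2]<60); q=Q[m]
    print(nm,[(z,round(float(np.median(q[abs(q[:,2]-z)<3][:,1])),1)) for z in range(22,58,5) if (abs(q[:,2]-z)<3).any()])
m=(Q[...,1]>-70)&(Q[...,1]<60)&(Q[...,0]<-48)&(Q[...,0]>-100)&(Q[...,2]>10)&(Q[...,2]<62); q=Q[m]
print("front",[(z,round(float(np.median(q[abs(q[:,2]-z)<3][:,0])),1)) for z in range(17,60,5) if (abs(q[:,2]-z)<3).any()])
m=(abs(Q[...,0])<50)&(Q[...,1]>65)&(Q[...,1]<100)&(Q[...,2]>18)&(Q[...,2]<60); q=Q[m]
print("left",[(z,round(float(np.median(q[abs(q[:,2]-z)<3][:,1])),1)) for z in range(22,60,5) if (abs(q[:,2]-z)<3).any()])
E
```

```text
t 28.82 tcp [599.4  -2.3  68.1] rot [-180.     -0.     13.01] tray [-13.6 -17.9] F [-1.04 -0.96  1.35] w 22.1 j [ 18.4  19.7 -18.3   0.  -52.   84.6]
Fmean [-0.72345728 -0.23468217  1.41951891] [0.22321151 0.44159296 0.54479167]
(0.045, 8, np.float64(-0.52), -2.3, np.float64(53.6))
(0.05, 8, np.float64(-0.57), -2.5, np.float64(58.7))
(0.055, 8, np.float64(-0.62), -2.7, np.float64(63.7))
(0.06, 7, np.float64(-0.17), -0.7, np.float64(68.2))
(0.065, 11, np.float64(-0.22), -1.0, np.float64(73.3))
(0.0725, 6, np.float64(-0.8), -3.4, np.float64(81.4))
right [(22, -77.8), (27, -78.5), (32, -78.7), (37, -78.4), (42, -79.6), (47, -79.5), (52, -79.7), (57, -80.5)]
front [(17, -57.2), (22, -57.3), (27, -57.3), (32, -57.3), (37, -57.1), (42, -57.1), (47, -56.6), (52, -56.3), (57, -56.7)]
left [(22, 74.5), (27, 75.0), (32, 76.0), (37, 76.9), (42, 78.1), (47, 76.7), (52, 76.3), (57, 76.2)]
```

View pics/s19.png

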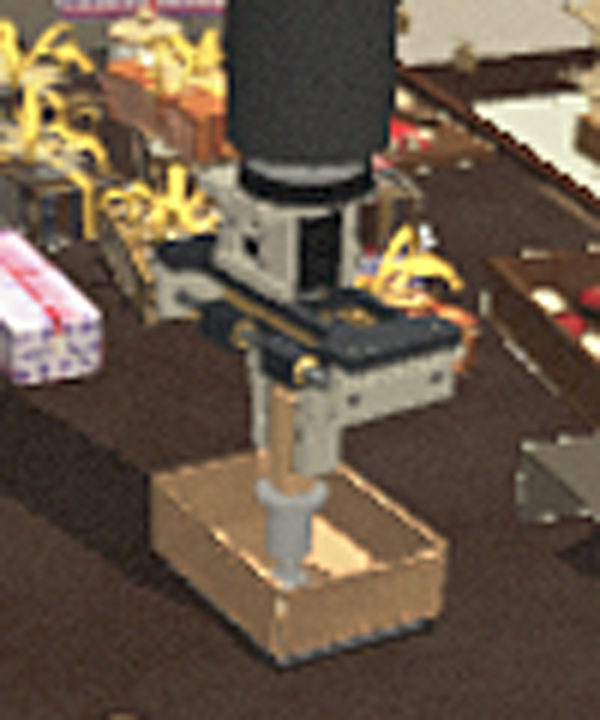

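View pics/t19.png

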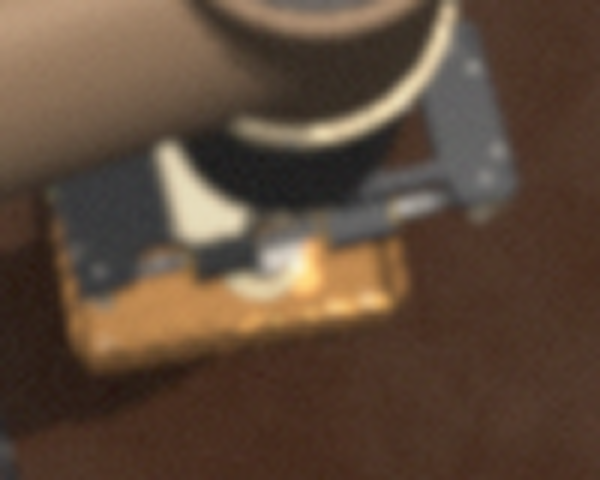

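```bash
python3 - <<'E'
from plant import close_job
print(close_job())
E
```

```text
the job is handed in; nothing more can be done
None
```

I folded all three panels upright, took the smaller press from its stand and pressed its foot on the disc. I handed the job in at about 29 s with the press still held there. The hand-in reports no verdict, so these are my own last measurements:

| Check | Last reading |
|---|---|
| Panels | left and right about 1.50 rad, front about 1.58 rad (1.40 needed) |
| Push on the disc | about 3.2 N over the held weight, so the spring is in about 7 mm of 16 |
| Foot to disc centre | about 1 mm from the cameras, uncertain by about 2 mm; 9 mm allowed |
| Tilt | tool within 0.1° of vertical |
| Grip | jaws 22 mm apart on the 22 mm handle, 25 N commanded |

- **Height offset:** the reported tool height was about 33 mm lower than the real fingertips in every depth view. My first pass at the left panel missed because of this, and I used the offset for the rest of the job.
- **Right panel:** it took two tries. On the first, the finger jammed on the edge and then slid over it; the second started lower and followed the edge's arc.
- **Not measured directly:** I inferred the spring travel from force and height. The foot was hidden by the tray wall in the last view, and I did not re-measure the other goods, though nothing touched them in the views I took.

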